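# Set up the stall's engraving stand with the brass hub that fits its keyed arbor

### The job

Set up the engraving stand: flip its cam lever outwards to free the sliding table, draw the table fully out, and put on its keyed upright shaft the one octagonal brass hub whose keyways line up with the shaft's two keys, right down on the table; then push the table fully back in under the engraver and flip the cam lever fully back to lock it. Put every other octagonal brass hub into the low wooden tray, flat on its floor and the same way up as it stood. Leave the other wares on the stall in their places and standing.

Things in the scene. Friction and masses are not known exactly. Their poses are not given: they have to be found in the camera images.
- stand: engraving stand, fixed. Origin at table height under the needle; -x is the way the table slides out, roughly to the robot. Base x -215 to +70, y +-58, 20 mm high. Grey bridge: posts at x +50, y +-70 mm; top plate x -12 to +60, y +-79, z 111 to 125 mm; on it a black motor 44 mm thick at x +36, to z 230 mm; needle tip at z 84 mm.
- slide (a joint): travel of the aluminium sliding table along the stand's local -x, in m: 0 = fully in under the engraver, 0.12 = fully out. About 3 N of friction; stays where left. Held at 0 (2 mm of play) while the cam lever is locked.
- arbor_seat (a point): centre of the shaft's foot on the sliding table's face (32 mm above the work surface); moves with the table, axes parallel to the stand's. A hub fully home has its origin here and its x axis along this x. Shaft 25 mm thick, 45 mm high, top 5 mm tapered.
- shaft_top (a point): centre of the top of the keyed shaft, 45 mm above arbor_seat. Two keys, 8 mm wide, stand out from the shaft to 20 mm from its axis, along the +x and the +y of this point (the y key 90 degrees counter-clockwise of the x key from above); they reach from the table's face up to 24 mm above it.
- slide_handle (a point): middle of the top edge of the sliding table's black upright handle plate: 12 mm thick along the stand's x, 50 mm wide along y, 55 mm high from the table's face (so this point is 87 mm above the work surface); 73 mm on the -x side of the shaft's axis.
- cam (a joint): angle of the cam lever in rad: 0 = locked (lever leans 0.4 rad inwards over the stand), 1.2 = free (leans 0.8 rad outwards to the stand's -y side). Anything over 1.0 lets the table pass. It turns about a line along the stand's x, needs about 2 N at the ball and stays where left; it can lock only when the table is fully in.
- cam_ball (a point): centre of the black ball (24 mm) on the end of the cam lever, 85 mm from the pivot. Its arm is a 12 mm thick steel bar.
- cam_pivot (a point): pivot of the cam lever: in the stand's frame at x -117, y -88 mm, 34 mm above the work surface.
- tray: fixed low dark wooden tray, 160 mm (local x) by 350 mm (local y), 30 mm high outside, walls and floor 6 mm; origin under its centre, the floor's top 6 mm above it.
- hub_c: octagonal brass hub, 60 mm across flats, 40 mm high, 0.4 to 0.65 kg, upright; origin at the centre of its underside, z up the bore. Flats face its own x, y and the diagonals: pinch at any multiple of 45 degrees. The 30 mm bore has two keyways, 12 mm wide, to 21 mm from the axis, right through: one along its +x, one 90 degrees counter-clockwise of it from above.
- hub_a: octagonal brass hub, 60 mm across flats, 40 mm high, 0.4 to 0.65 kg, upright; origin at the centre of its underside, z up the bore. Flats face its own x, y and the diagonals: pinch at any multiple of 45 degrees. The 30 mm bore has two keyways, 12 mm wide, to 21 mm from the axis, right through: one along its +x, one 45 degrees counter-clockwise of it from above. May be absent.
- hub_d: octagonal brass hub, 60 mm across flats, 40 mm high, 0.4 to 0.65 kg, upright; origin at the centre of its underside, z up the bore. Flats face its own x, y and the diagonals: pinch at any multiple of 45 degrees. The 30 mm bore has two keyways, 12 mm wide, to 21 mm from the axis, right through: one along its +x, one 135 degrees counter-clockwise of it from above. May be absent.
- hub_b: octagonal brass hub, 60 mm across flats, 40 mm high, 0.4 to 0.65 kg, upright; origin at the centre of its underside, z up the bore. Flats face its own x, y and the diagonals: pinch at any multiple of 45 degrees. The 30 mm bore has two keyways, 12 mm wide, to 21 mm from the axis, right through: one along its +x, one 180 degrees counter-clockwise of it from above. May be absent.
- pyramid_a: bystander: pale stone pyramid, base 55 mm across the corners, 50 mm high; origin under its centre
- pyramid_b: bystander: terracotta pyramid, base 70 mm across the corners, 60 mm high; origin under its centre
- goblet: bystander: brass cup 52 mm wide, 70 mm high; origin under its centre
- idol: bystander: dark carved figure 48 mm wide, 85 mm high; origin under its centre
- vase: bystander: copper vase 68 mm wide, 85 mm high; origin under its centre
- trinket_box: bystander: dark wooden box 70 x 100 x 50 mm; origin under its centre
- mortar: bystander: brass mortar 68 mm wide, 60 mm high; origin under its centre
Mind the look-alikes: they are no part of the job. Leave any purple or red look-alike of the hub_d alone. What is shaped like the hub_c but green is not meant.

How it is judged:
On the way, in this order (a step that is already met when the one before it is completed fails the run):
1. cam lever flipped outwards, free (value of joint cam above 1 rad), for 0.2 s.
2. sliding table drawn fully out (value of joint slide above 0.112 m), for 0.2 s.
3. the fitting hub seated fully down on the keyed shaft, table still out (horizontal distance between hub_c and arbor_seat below 0.005 m and z of hub_c in the frame of arbor_seat below 0.004 m and angle between hub_c's own z axis and vertical below 0.08 rad and value of joint slide above 0.09 m), for 0.2 s.
4. table pushed fully in with the hub on it (horizontal distance between hub_c and arbor_seat below 0.005 m and z of hub_c in the frame of arbor_seat below 0.004 m and angle between hub_c's own z axis and vertical below 0.08 rad and value of joint slide below 0.006 m), for 0.2 s.
5. cam lever flipped back, locked (all of step 4 and value of joint cam below 0.2 rad), for 0.2 s.
At the end, for the whole second after the job is handed in: Fitting hub down on the keyed shaft (under 4 mm above the table, 5 mm off axis, upright), table in (within 6 mm), cam lever locked (below 0.2 rad); every other hub present inside the tray, flat on its floor, same way up as at the start, at rest (all of step 5 and linear speed of each of hub_c, hub_a, hub_d, hub_b below 0.02 m/s and x of hub_a in the frame of tray between -0.08 and 0.08 m and y of hub_a in the frame of tray between -0.175 and 0.175 m and z of each of hub_a, hub_d, hub_b in the frame of tray below 0.012 m and angle between each of hub_a, hub_d, hub_b's own z axis and vertical below 0.12 rad and x of hub_d in the frame of tray between -0.08 and 0.08 m and y of hub_d in the frame of tray between -0.175 and 0.175 m and x of hub_b in the frame of tray between -0.08 and 0.08 m and y of hub_b in the frame of tray between -0.175 and 0.175 m); the robot touches nothing.
It fails at once if another ware pushed more than 60 mm or knocked over (distance of any of pyramid_a, pyramid_b, goblet, idol, vase, trinket_box, mortar from where it was at the start of the episode above 0.06 m or angle between any of pyramid_a, pyramid_b, goblet, idol, vase, trinket_box, mortar's own z axis and vertical above 0.6 rad).
Of hub_a, hub_d, hub_b only 1 to 3 are there at a start; the rules pass over those that are not, and their reading is None.
At some moment in a run one of hub_c, hub_a, hub_d, hub_b may be knocked a few centimetres aside while the robot is not near it.
It also fails if it takes over 208 s, if anything falls off the work surface, if the arm or the gripper's body presses on something with over 40 N, if the wrist force passes 120 N, or if a joint passes its speed limit or range.

### The arm

A 7-joint arm with a two-finger parallel gripper is mounted at the origin on the work surface. World frame = base frame: x ahead of the robot, y to its left, z up, the work surface at z = 0. Lengths are in m, angles in rad, forces in N, time in s.
With the tool pointing down it reaches from about 0.425 to 0.875 m from the base axis. Payload 4.7 kg.
Tool frame: the origin (TCP) lies between the finger pads; the fingertips stand 14 mm ahead of it and the grasp point (between the pads) lies 5 mm behind it; z points along the fingers, y is the line along which they close (so a half turn about z gives the same grasp; the last joint's range is limited). The gripper opens to 87 mm and grips with 3 to 60 N. Pads are 19 mm wide; open, the fingers measure 117 mm over their backs; the gripper's body (75 mm by 190 mm) begins 51 mm behind the grasp point.
Start: joints at [1.333, 0.321, -0.07, 1.45, 0.023, 1.371, -0.057], TCP at [0.162, -0.63, 0.237] pointing down, gripper open.
Joint ranges: [-2.86, 2.86], [-0.3, 2.09], [-1.38, 1.24], [0.06, 2.45], [-1.56, 4.7], [0.09, 2.05], [-2.69, 2.69]. Speed limits (rad/s): [2.57, 2.57, 3.14, 3.14, 3.14, 3.14, 3.14].

### API

Orientations are given as a rotation vector (axis times angle).
In Python, from bench import ctrl gives the robot as it stands.
- The arm moves only by the tool step_arm, never from a script. Its argument "commands" is a list of rows, each an object with "travel": the shift along the tool's x, y, z in m, a list of three; "turn": the turn, a rotation vector about the tool's x, y, z in degrees, a list of three. A call has 1 to 5 rows; each row is the pose to reach, as a shift and turn from the pose commanded when the call began, along the tool's axes at that moment; what a row does not reach only later rows make up. A row lasts 1/10 s, in which the tool goes at most 50 mm and 8.59 degrees, less where a joint would pass 70% of its speed; a pose out of reach is approached as far as the arm can. A call with a gripper value outside its range is refused whole. "gripper" is the opening, from 0 (shut) to 1 (fully open), set as the call begins (left out, the last holds). The fingers move at their own pace and stop on an object; "force" is the grip in N (left out, the last holds). Time passes only in rows, so rows that repeat a pose let the fingers close. It gives the time, the measured TCP pose, the force, the opening and the grip force at its end, in the units of the state.
- ctrl.get_state(): the state, without advancing time (a new reading comes with each control period).
- ctrl.get_image(name): name is "scene" or "side" or "wrist"; returns the picture (400x640x3 uint8, red, green, blue); there is no depth.
- ctrl.camera_model(name): a dict with "fx", "fy", "cx", "cy" (pixels), "R" (3x3) and "t" (3): a world point X has camera coordinates R X + t; the wrist camera has in their place "T_tool_cam" (4x4, takes a point from camera to tool coordinates, whose origin is the TCP and whose axes are the flange's). Camera axes: x right, y down, z forward; pixel columns grow to the right and rows downward; lengths in m; the calibration is good to about 2 mm. The wrist camera is an equidistant fisheye: a pixel r from the principal point sees the ray r / f radians off the axis. A picture is of the moment at which its call begins: read the wrist's pose just before it. camera_model takes no time and is no camera call.
- ctrl.close_job(): hands the job in; it is judged then, once.
The state is a dict: "time": time; "joint_positions": joint angles; "qd": joint speeds; "joint_torque": joint torques, N m; "position": TCP position; "tool_rot": TCP orientation; "ft_force": force on the tool from outside, world axes, zero at the start; "torque": the same for the moment, N m; "grip_width": opening from 0.0 (shut) to 1.0 (fully open); "grip_force": force on a finger pad.
Only numpy, scipy, OpenCV 4.12 (cv2) and the standard library are available. Lean on these libraries where they do the work, as an engineer would, in place of code of your own. Each camera call takes 0.05 s, during which the arm holds its last target. There are 200 camera calls.

## Working session

There is one attempt and no reset: what is moved stays moved. The work goes in short steps, Python scripts to look and compute and a tool call to move; the robot and the scene stay as the last step left them, time stands still between calls to the robot, and variables do not carry over. Pictures are saved under pics/ and viewed, at most 16 in all, crops included, and the job is handed in when it is done.

Besides the shell and the picture viewer there is one more tool, called after "Emit:" by a JSON object that holds its "fn" and its "kwargs", one argument or row to a line. step_arm: Moves the arm, as the interface text tells. Its arguments: {"type":"object","properties":{"commands":{"type":"array"},"gripper":{"type":"number"},"force":{"type":"number"}},"required":["commands"]}

```bash
ls; mkdir -p pics
cat > h.py <<'E'
import numpy as np, cv2
from scipy.spatial.transform import Rotation as Rn
from bench import ctrl
def ray(name,u,v,st=None):
    m=ctrl.camera_model(name)
    x=(u-m["cx"])/m["fx"]; y=(v-m["cy"])/m["fy"]
    if name!="wrist":
        R=np.array(m["R"]);t=np.array(m["t"])
        return -R.T@t, R.T@np.array([x,y,1.])
    r=np.hypot(x,y); d=np.array([np.sin(r)*x/max(r,1e-9),np.sin(r)*y/max(r,1e-9),np.cos(r)])
    T=np.array(m["T_tool_cam"]); R=Rn.from_rotvec(st["tool_rot"]).as_matrix()
    return R@T[:3,3]+np.array(st["position"]), R@(T[:3,:3]@d)
def onz(name,u,v,z,st=None):
    o,d=ray(name,u,v,st); return o+d*(z-o[2])/d[2]
def proj(name,X,st=None):
    m=ctrl.camera_model(name); X=np.array(X,float)
    if name!="wrist":
        c=np.array(m["R"])@X+np.array(m["t"]); return m["fx"]*c[0]/c[2]+m["cx"],m["fy"]*c[1]/c[2]+m["cy"]
    T=np.array(m["T_tool_cam"]); R=Rn.from_rotvec(st["tool_rot"]).as_matrix()
    p=R.T@(X-np.array(st["position"])); c=T[:3,:3].T@(p-T[:3,3]); r=np.hypot(c[0],c[1]); th=np.arctan2(r,c[2])
    return m["fx"]*th*c[0]/r+m["cx"],m["fy"]*th*c[1]/r+m["cy"]
def snap(name,f):
    st=ctrl.get_state(); im=cv2.cvtColor(np.array(ctrl.get_image(name)),cv2.COLOR_RGB2BGR); cv2.imwrite("pics/"+f,im); return st,im
E
python3 - <<'E'
from h import *
for n in ["scene","side","wrist"]:
    st,im=snap(n,n+"0.png"); print(n,{k:np.round(v,3).tolist() for k,v in ctrl.camera_model(n).items()} if n=="wrist" else np.round(ray(n,320,200),3))
print(st)
E
```

```text
pics
scene [[ 1.569 -0.265  0.938]
 [-0.74   0.213 -0.638]]
side [[ 0.384  1.207  0.813]
 [ 0.121 -0.855 -0.505]]
wrist {'fx': 309.707, 'fy': 309.707, 'cx': 316.989, 'cy': 199.833, 'T_tool_cam': [[0.001, -0.964, -0.266, 0.072], [1.0, 0.001, 0.001, -0.0], [-0.001, -0.266, 0.964, -0.148], [0.0, 0.0, 0.0, 1.0]]}
{'time': 0.1, 'joint_positions': array([ 1.33310883,  0.32177128, -0.07005396,  1.45151728,  0.02257626,
        1.37081108, -0.05688767]), 'qd': array([-7.30067430e-04, -2.75057434e-03, -1.60772732e-04, -1.92638358e-03,
       -2.95137793e-05, -1.00502466e-03,  1.84343928e-03]), 'joint_torque': array([-3.89035122e-04, -4.92571771e+01, -4.05974854e-01, -3.13399458e+01,
       -6.40939688e-02,  3.95069481e-02,  7.56827944e-05]), 'position': array([ 0.16176734, -0.62907333,  0.235574  ]), 'tool_rot': array([-3.11504619e+00, -3.94258553e-01,  4.60800766e-04]), 'ft_force': array([-0.16653042, -0.57697537, -0.96349549]), 'torque': array([ 0.04513869,  0.00065781, -0.01627982]), 'grip_force': 0.0, 'grip_width': 1.003044697704659}
```

View pics/scene0.png

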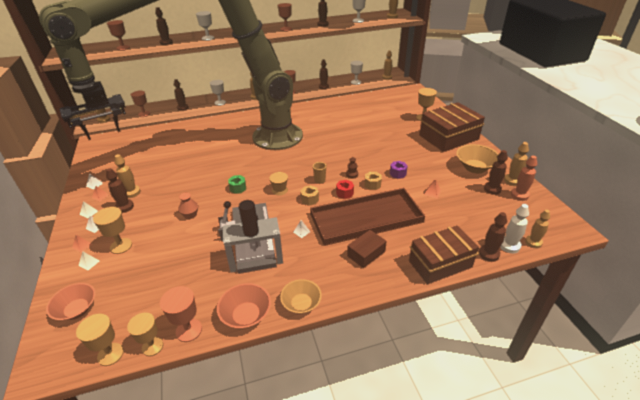

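View pics/side0.png

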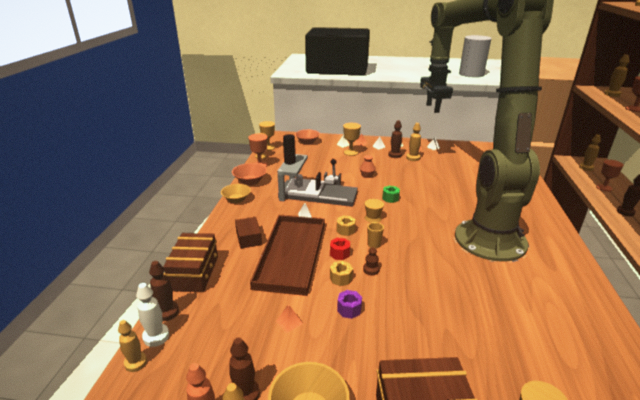

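The scene view shows the stand at about (250,235), the tray at (367,215) and brass hubs at (310,194) and (373,180). The mortar is at (278,182), the goblet at (320,172), and the green, red and purple look-alikes at (237,184), (345,188) and (398,169). The side view agrees: hubs at (346,225) and (341,272).

Run:
```python
from h import *
im=cv2.imread("pics/scene0.png"); im2=cv2.imread("pics/side0.png")
a=cv2.resize(im[155:275,210:430],None,fx=3.6,fy=3.6,interpolation=cv2.INTER_CUBIC)[:430,:790]
cv2.imwrite("pics/c1.png",a)
cv2.imwrite("pics/c2.png",cv2.resize(im2[125:320,230:420],None,fx=3,fy=3,interpolation=cv2.INTER_CUBIC))
for n,L in dict(scene=[("hub1",310,194,.03),("hub2",373,180,.03),("mortar",278,182,.05),("goblet",320,172,.05),("ped",352,168,.05),("green",237,184,.03),("red",345,188,.03),("box",367,248,.03),("trayL",318,232,.02),("trayR",422,213,.03),("pyr",302,230,.02),("pyrb",431,187,.02),("vase",188,207,.04),("purple",398,169,.03)],side=[("hub1",346,225,.03),("hub2",341,272,.03),("mortar",374,208,.05),("goblet",375,235,.05),("idol",372,262,.04),("vase",368,166,.04)]).items():
    for k,u,v,z in L: print(n,k,np.round(onz(n,u,v,z),3))
```

```text
scene hub1 [0.475 0.014 0.03 ]
scene hub2 [0.469 0.255 0.03 ]
scene mortar [ 0.397 -0.082  0.05 ]
scene goblet [0.386 0.078 0.05 ]
scene ped [0.4   0.199 0.05 ]
scene green [ 0.335 -0.223  0.03 ]
scene red [0.481 0.142 0.03 ]
scene box [0.778 0.106 0.03 ]
scene trayL [ 0.656 -0.011  0.02 ]
scene trayR [0.687 0.338 0.03 ]
scene pyr [ 0.632 -0.058  0.02 ]
scene pyrb [0.561 0.442 0.02 ]
scene vase [ 0.424 -0.399  0.04 ]
scene purple [0.435 0.371 0.03 ]
side hub1 [0.464 0.03  0.03 ]
side hub2 [0.456 0.269 0.03 ]
side mortar [ 0.377 -0.058  0.05 ]
side goblet [0.369 0.102 0.05 ]
side idol [0.372 0.224 0.04 ]
side vase [ 0.413 -0.404  0.04 ]
```

View pics/c1.png

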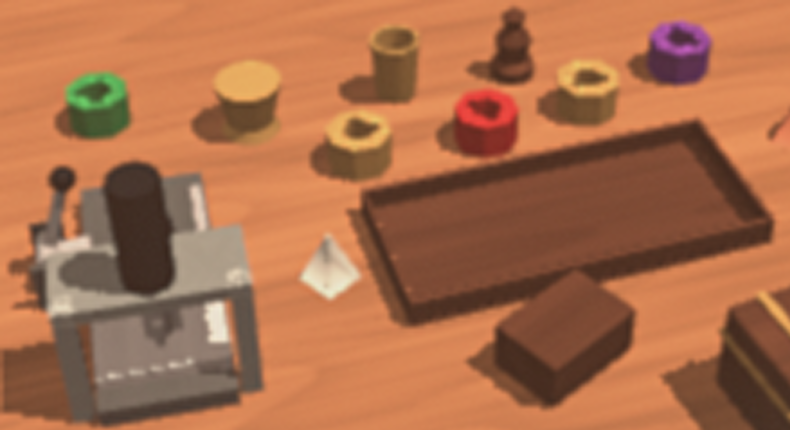

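View pics/c2.png

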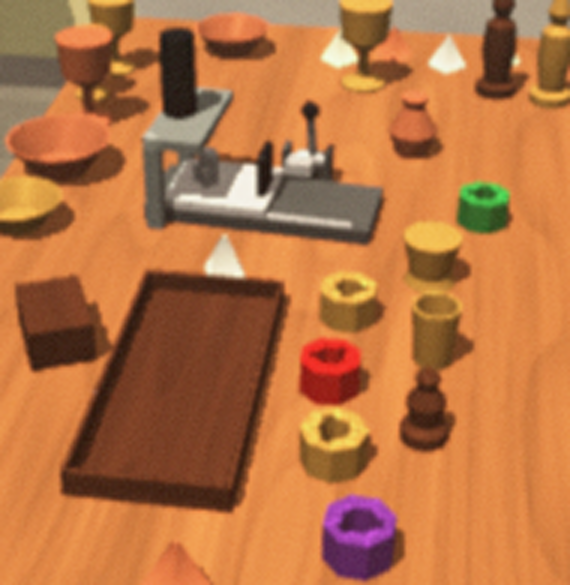

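There are two real brass hubs: hub1 near (0.47,0.02) and hub2 near (0.46,0.26). I'll move over the middle of the table for a close wrist view.

Emit:
{"fn": "step_arm", "kwargs": {
  "commands": [
    {"travel":[0.034,-0.028,-0.02],"turn":[0,0,0]},
    {"travel":[0.068,-0.056,-0.05],"turn":[0,0,0]},
    {"travel":[0.1,-0.084,-0.07],"turn":[0,0,0]},
    {"travel":[0.135,-0.112,-0.1],"turn":[0,0,0]},
    {"travel":[0.17,-0.14,-0.1],"turn":[0,0,0]}
  ]
}}

```text
time: 0.65
position: [0.2927, -0.4517, 0.3403]
tool_rot: [3.111, 0.391, 0.003]
ft_force: [1.0, -0.4, 1.0]
grip_width: 0.999
grip_force: 0.0
```

Emit:
{"fn": "step_arm", "kwargs": {
  "commands": [
    {"travel":[0.035,-0.029,0],"turn":[0,0,0]},
    {"travel":[0.07,-0.058,0],"turn":[0,0,0]},
    {"travel":[0.105,-0.087,0],"turn":[0,0,0]},
    {"travel":[0.14,-0.115,0],"turn":[0,0,0]},
    {"travel":[0.17,-0.14,0],"turn":[0,0,0]}
  ]
}}

```text
time: 1.15
position: [0.4226, -0.2712, 0.3365]
tool_rot: [3.116, 0.397, 0.0]
ft_force: [0.2, -0.7, -0.1]
grip_width: 1.001
grip_force: 0.0
```

Emit:
{"fn": "step_arm", "kwargs": {
  "commands": [
    {"travel":[0.035,-0.029,0],"turn":[0,0,0]},
    {"travel":[0.07,-0.058,0],"turn":[0,0,0]},
    {"travel":[0.105,-0.087,0],"turn":[0,0,0]},
    {"travel":[0.14,-0.115,0],"turn":[0,0,0]},
    {"travel":[0.17,-0.14,0],"turn":[0,0,0]}
  ]
}}

```text
time: 1.65
position: [0.5521, -0.0934, 0.3364]
tool_rot: [-3.116, -0.396, -0.0]
ft_force: [-0.2, 0.4, -0.4]
grip_width: 1.002
grip_force: 0.0
```

Run:
```python
from h import *
st,im=snap("wrist","w1.png"); print({k:np.round(st[k],3) for k in ("time","position","tool_rot","joint_positions","ft_force")})
cv2.imwrite("pics/w1s.png",cv2.resize(im,(800,500),interpolation=cv2.INTER_CUBIC))
```

```text
{'time': np.float64(1.65), 'position': array([ 0.552, -0.093,  0.336]), 'tool_rot': array([-3.116, -0.396, -0.   ]), 'joint_positions': array([ 0.677,  0.139, -0.62 ,  1.498,  0.081,  1.53 , -1.26 ]), 'ft_force': array([-0.174,  0.432, -0.399])}
```

View pics/w1s.png

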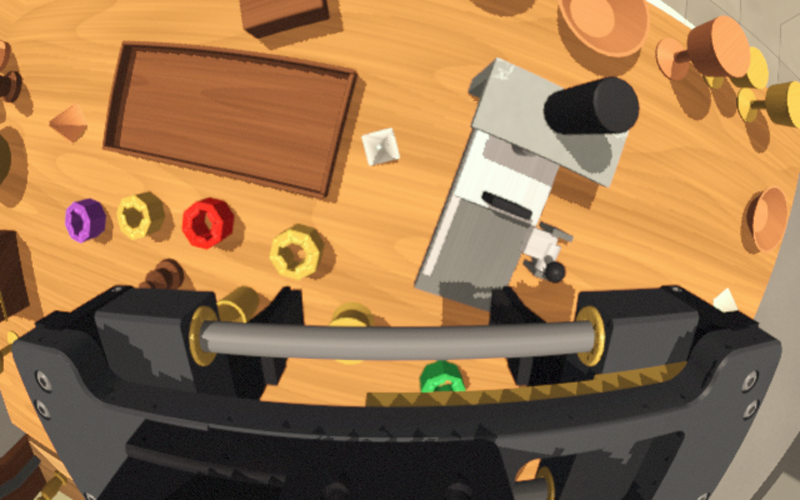

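The wrist view shows the tray, hub1 at about (297,250) and hub2 at (137,217), as well as the stand with its base at (470,250), handle at (507,203) and cam ball at (555,271). All are in 800-wide pixels.

Run:
```python
from h import *
im=cv2.imread("pics/w1.png")
a=cv2.resize(im[170:235,205:270],(300,300),interpolation=cv2.INTER_CUBIC)
b=cv2.resize(im[145:205,82:142],(300,300),interpolation=cv2.INTER_CUBIC)
c=cv2.resize(im[40:250,325:515],(500,553),interpolation=cv2.INTER_CUBIC)
o=np.zeros((600,800,3),np.uint8);o[:300,:300]=a;o[300:,:300]=b;o[:553,300:]=c
cv2.imwrite("pics/w1c.png",o)
```

```text
(no output)
```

View pics/w1c.png

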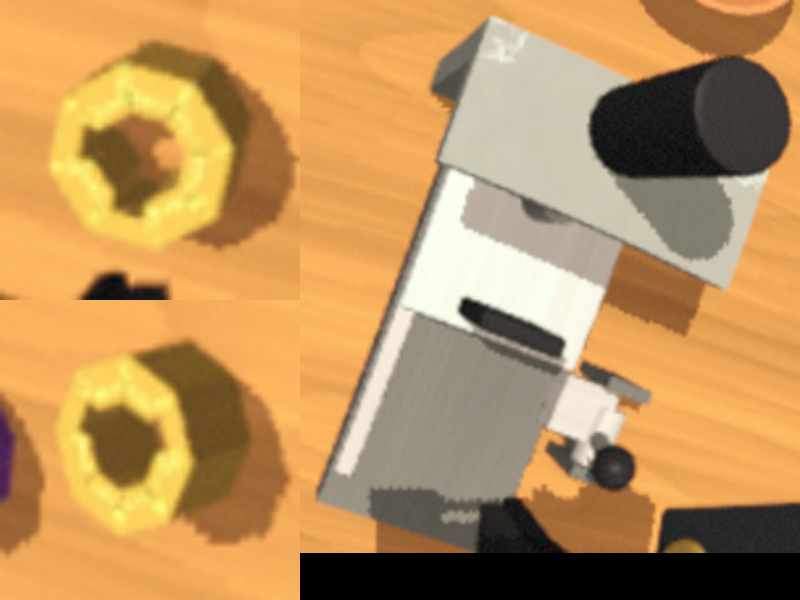

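```bash
cat >> h.py <<'E'
def fit2(P,Q):
    P=np.array(P);Q=np.array(Q);p=P-P.mean(0);q=Q-Q.mean(0)
    th=np.arctan2((p[:,0]*q[:,1]-p[:,1]*q[:,0]).sum(),(p*q).sum())
    c,s=np.cos(th),np.sin(th);R=np.array([[c,-s],[s,c]]);t=Q.mean(0)-R@P.mean(0)
    return th,t,np.linalg.norm((R@P.T).T+t-Q,axis=1)
def go(x,y,z,yaw=None,st=None):
    "tool-frame travel and z turn (deg) to world TCP x,y,z with tool x at yaw deg"
    st=st or ctrl.get_state(); R=Rn.from_rotvec(st["tool_rot"]).as_matrix()
    tr=R.T@(np.array([x,y,z])-st["position"]); out=[np.round(tr,4).tolist()]
    if yaw is not None:
        c,s=np.cos(np.radians(yaw)),np.sin(np.radians(yaw)); D=np.array([[c,s,0],[s,-c,0],[0,0,-1.]])
        out.append(np.round(np.degrees(Rn.from_matrix(R.T@D).as_rotvec()),2).tolist())
    return out
E
python3 - <<'E'
from h import *
st=dict(position=[0.5521,-.0934,.3364],tool_rot=[-3.116,-.396,0])
st=ctrl.get_state()
cv=lambda X,Y:(325+(X-300)*.38,40+Y*210/553)
L=[(490,17,.125,60,79),(437,160,.125,-12,79),(725,288,.125,-12,-79),(770,182,.125,60,-79),(318,497,.02,-215,58)]
P=[];Q=[]
for X,Y,z,a,b in L:
    w=onz("wrist",*cv(X,Y),z,st); P.append((a/1e3,b/1e3));Q.append(w[:2]); print(np.round(w,3))
th,t,r=fit2(P,Q); print(np.degrees(th),t,r*1e3)
c,s=np.cos(th),np.sin(th);S=lambda x,y:np.round([t[0]+c*x-s*y,t[1]+s*x+c*y],4)
print("handle top ends",[np.round(onz("wrist",*cv(*p),.087,st),3) for p in [(463,302),(563,352)]])
# ball at locked: pivot + 85mm leaning 0.4 inward(+y)
zb=.034+.085*np.cos(.4); print("ball meas",np.round(onz("wrist",*cv(614,467),zb,st),4),"pred",S(-.117,-.088+.085*np.sin(.4)),zb)
print("pivot",S(-.117,-.088),"seat out",S(-.12,0),"seat in",S(0,0))
for n,cs in {"scene":None}.items(): pass
# tray corners (800px coords/1.25) outer top z .03
T=[(125,42),(355,72),(326,196),(104,148)]
Tw=[onz("wrist",u*.8,v*.8,.03,st)[:2] for u,v in T]; print("tray",np.round(Tw,3),[round(np.linalg.norm(Tw[i]-Tw[(i+1)%4]),3) for i in range(4)])
h1=lambda X,Y:(205+X*65/300,170+Y*65/300); h2=lambda X,Y:(82+X/5,145+(Y-300)/5)
for nm,f,pp in [("h1",h1,[(142,157),(95,145),(130,205)]),("h2",h2,[(125,444),(93,415),(152,412)])]:
    print(nm,[np.round(onz("wrist",*f(*p),.04,st),3) for p in pp])
E
```

```text
[ 0.733 -0.134  0.125]
[ 0.662 -0.128  0.125]
[ 0.651 -0.285  0.125]
[ 0.71  -0.294  0.125]
[ 0.461 -0.134  0.02 ]
-5.327760321447131 [ 0.66616682 -0.20897223] [1.66246038 1.0834341  4.45207248 8.44336509 4.98981004]
handle top ends [array([ 0.602, -0.167,  0.087]), array([ 0.593, -0.226,  0.087])]
ball meas [ 0.5469 -0.2643  0.1123] pred [ 0.5446 -0.2528] 0.11229018449024525
pivot [ 0.5415 -0.2857] seat out [ 0.5467 -0.1978] seat in [ 0.6662 -0.209 ]
tray [[ 0.696  0.347]
 [ 0.698  0.003]
 [ 0.546 -0.   ]
 [ 0.541  0.347]] [np.float64(0.344), np.float64(0.152), np.float64(0.347), np.float64(0.155)]
h1 [array([0.468, 0.021, 0.04 ]), array([0.468, 0.037, 0.04 ]), array([0.45 , 0.022, 0.04 ])]
h2 [array([0.457, 0.266, 0.04 ]), array([0.464, 0.282, 0.04 ]), array([0.471, 0.254, 0.04 ])]
```

Hub1 has keyways pointing to world +y and -x, which is 90° counter-clockwise, so it looks like hub_c. Hub2's keyways are roughly 110° to 135° apart. Next is a closer look at the stand, squared up to it.

Emit:
{"fn": "step_arm", "kwargs": {
  "commands": [
    {"travel":[-0.025,0.035,0.01],"turn":[0,0,6]},
    {"travel":[-0.05,0.07,0.02],"turn":[0,0,12]},
    {"travel":[-0.085,0.12,0.035],"turn":[0,0,19.5]},
    {"travel":[-0.085,0.12,0.035],"turn":[0,0,19.5]},
    {"travel":[-0.085,0.12,0.035],"turn":[0,0,19.5]}
  ],
  "gripper": 0
}}

```text
time: 2.2
position: [0.4968, -0.2362, 0.3003]
tool_rot: [-3.138, 0.148, 0.004]
ft_force: [1.3, 0.9, 0.2]
grip_width: 0.628
grip_force: 0.0
```

Run:
```python
from h import *
st,im=snap("wrist","w2.png"); print({k:np.round(st[k],3) for k in ("time","position","tool_rot","joint_positions","ft_force")})
np.save("st2.npy",np.r_[st["position"],st["tool_rot"]])
cv2.imwrite("pics/w2s.png",cv2.resize(im[0:260,160:506],(798,600),interpolation=cv2.INTER_CUBIC))
```

```text
{'time': np.float64(2.2), 'position': array([ 0.497, -0.236,  0.3  ]), 'tool_rot': array([-3.138,  0.148,  0.004]), 'joint_positions': array([ 0.838,  0.112, -0.48 ,  1.586,  0.053,  1.458, -1.311]), 'ft_force': array([1.287, 0.934, 0.226])}
```

View pics/w2s.png

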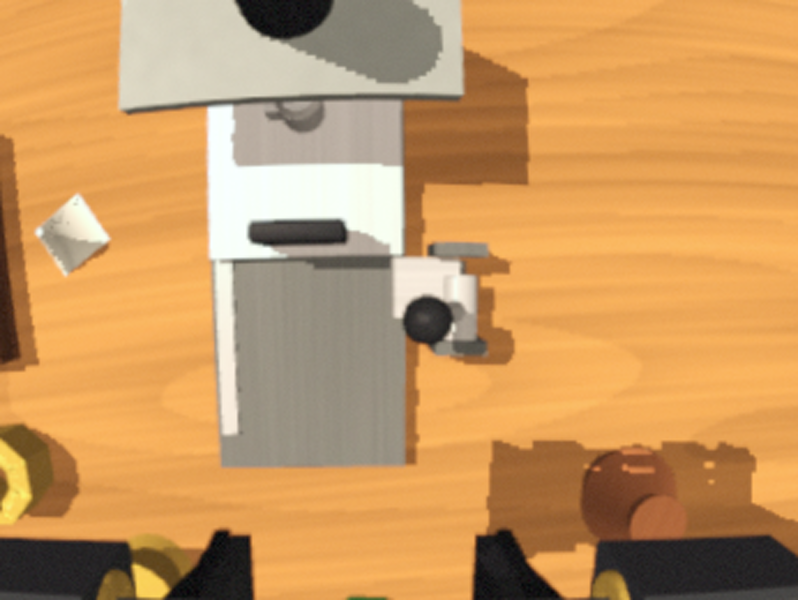

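The view, squared to the stand, shows the base corners at (222,467) and (405,465), the bridge front edge at (122,104)–(463,96), the handle at (298,231) and the ball at (427,320).

Run:
```python
from h import *
a=np.load("st2.npy");st=dict(position=a[:3],tool_rot=a[3:])
cv=lambda X,Y:(160+X*.43358,Y*.43333)
L=[(222,467,.02,-215,58),(405,465,.02,-215,-58),(122,104,.125,-12,79),(463,96,.125,-12,-79),(250,228,.087,-73,25),(346,228,.087,-73,-25)]
P=[];Q=[]
for X,Y,z,x,y in L:
    w=onz("wrist",*cv(X,Y),z,st); P.append((x/1e3,y/1e3));Q.append(w[:2]); print(np.round(w,3))
th,t,r=fit2(P,Q); print(np.degrees(th),t,r*1e3)
c,s=np.cos(th),np.sin(th);S=lambda x,y:np.round([t[0]+c*x-s*y,t[1]+s*x+c*y],4)
zb=.034+.085*np.cos(.4); print("ball meas",np.round(onz("wrist",*cv(427,320),zb,st),4),"pred",S(-.117,-.088+.085*np.sin(.4)),zb)
print("handle",S(-.073,0),"seat",S(0,0),S(-.12,0)); np.save("stand.npy",[th,*t])
b=S(-.117,-.088+.085*np.sin(.4)); n=np.array([-s,c])
print(go(*(b+n*.05),.30,np.degrees(th)))
```

```text
[ 0.454 -0.144  0.02 ]
[ 0.445 -0.259  0.02 ]
[ 0.66  -0.14   0.125]
[ 0.644 -0.296  0.125]
[ 0.595 -0.189  0.087]
[ 0.589 -0.237  0.087]
-4.975543294390918 [ 0.66430542 -0.21946602] [1.02070018 0.14424235 1.1715568  1.70940977 1.36086146 0.89452372]
ball meas [ 0.5414 -0.2714  0.1123] pred [ 0.543 -0.264] 0.11229018449024525
handle [ 0.5916 -0.2131] seat [ 0.6643 -0.2195] [ 0.5448 -0.2091]
[[0.0471, -0.0236, 0.0011], [-0.06, 0.04, -0.17]]
```

Emit:
{"fn": "step_arm", "kwargs": {
  "commands": [
    {"travel":[0.03,-0.015,0.04],"turn":[0,0,0]},
    {"travel":[0.047,-0.024,0.08],"turn":[0,0,0]},
    {"travel":[0.047,-0.024,0.12],"turn":[0,0,0]},
    {"travel":[0.047,-0.024,0.165],"turn":[0,0,0]},
    {"travel":[0.047,-0.024,0.202],"turn":[0,0,0]}
  ]
}}

```text
time: 2.75
position: [0.5486, -0.2099, 0.0979]
tool_rot: [-3.137, 0.131, -0.0]
ft_force: [0.1, -0.3, -0.3]
grip_width: 0.132
grip_force: 0.0
```

Emit:
{"fn": "step_arm", "kwargs": {
  "commands": [
    {"travel":[0,0.015,0],"turn":[0,0,0]},
    {"travel":[0,0.03,0],"turn":[0,0,0]},
    {"travel":[0,0.045,0],"turn":[0,0,0]},
    {"travel":[0,0.06,0],"turn":[0,0,0]},
    {"travel":[0,0.07,0],"turn":[0,0,0]}
  ]
}}

```text
time: 3.25
position: [0.5427, -0.286, 0.1019]
tool_rot: [3.136, -0.142, 0.006]
ft_force: [0.7, 1.3, 1.7]
grip_width: 0.008
grip_force: 1.0
```

Emit:
{"fn": "step_arm", "kwargs": {
  "commands": [
    {"travel":[0,0.01,0],"turn":[0,0,0]},
    {"travel":[0,0.02,0],"turn":[0,0,0]},
    {"travel":[0,0.03,0],"turn":[0,0,0]},
    {"travel":[0,0.04,0],"turn":[0,0,0]},
    {"travel":[0,0.04,0],"turn":[0,0,0]}
  ]
}}

```text
time: 3.75
position: [0.537, -0.3254, 0.0991]
tool_rot: [3.137, -0.143, -0.002]
ft_force: [-0.2, -0.0, -0.5]
grip_width: 0.008
grip_force: 0.1
```

Run:
```python
from h import *
th,*t=np.load("stand.npy");R=np.array([[np.cos(th),-np.sin(th)],[np.sin(th),np.cos(th)]])
st,im=snap("side","s1.png"); print(st["time"],st["ft_force"],"stand xy",R.T@(st["position"][:2]-t),st["position"][2])
a=cv2.resize(im[120:220,270:400],(520,400),interpolation=cv2.INTER_CUBIC)
cv2.imwrite("pics/s1c.png",a)
for ang in (-.4,.4,.6,.8):
    p=R@np.array([-.117,-.088-.085*np.sin(ang)])+t; print(ang,np.array(proj("side",[*p,.034+.085*np.cos(ang)])))
```

```text
3.75 [-0.15273626 -0.00201265 -0.45971457] stand xy [-0.11764981 -0.11656651] 0.09913675740237071
-0.4 [332.92605055 162.50947433]
0.4 [336.34497779 155.42520266]
0.6 [337.0345606  155.78645386]
0.8 [337.60116012 156.97770481]
```

View pics/s1c.png

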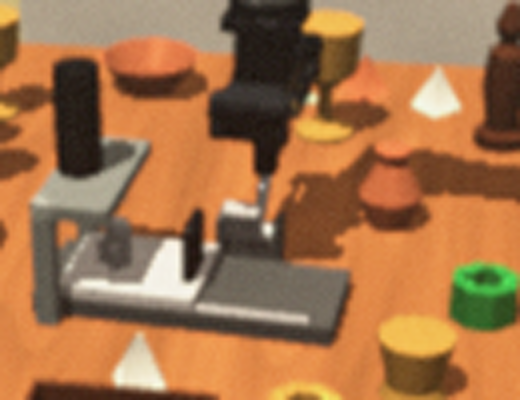

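The side crop shows the lever behind the fingers but not its angle. I'll push a little further until I feel the stop.

Emit:
{"fn": "step_arm", "kwargs": {
  "commands": [
    {"travel":[0,0.004,0],"turn":[0,0,0]},
    {"travel":[0,0.008,0],"turn":[0,0,0]},
    {"travel":[0,0.008,0],"turn":[0,0,0]}
  ]
}}

```text
time: 4.1
position: [0.5373, -0.3313, 0.0996]
tool_rot: [3.138, -0.139, 0.0]
ft_force: [0.6, 0.5, -0.8]
grip_width: 0.004
grip_force: 0.4
```

Emit:
{"fn": "step_arm", "kwargs": {
  "commands": [
    {"travel":[0,0.003,0],"turn":[0,0,0]},
    {"travel":[0,0.006,0],"turn":[0,0,0]},
    {"travel":[0,0.006,0],"turn":[0,0,0]}
  ]
}}

```text
time: 4.4
position: [0.5374, -0.3333, 0.0994]
tool_rot: [-3.134, 0.136, 0.001]
ft_force: [-0.6, 7.5, 2.1]
grip_width: 0.002
grip_force: 3.3
```

Emit:
{"fn": "step_arm", "kwargs": {
  "commands": [
    {"travel":[0,-0.03,-0.04],"turn":[0,0,0]},
    {"travel":[0,-0.06,-0.08],"turn":[0,0,0]},
    {"travel":[0,-0.09,-0.12],"turn":[0,0,0]},
    {"travel":[0,-0.125,-0.15],"turn":[0,0,0]},
    {"travel":[0,-0.125,-0.15],"turn":[0,0,0]}
  ]
}}

```text
time: 4.9
position: [0.5518, -0.2068, 0.2559]
tool_rot: [3.137, -0.126, 0.016]
ft_force: [0.1, 0.6, 0.3]
grip_width: 0.006
grip_force: 0.0
```

```bash
cat >> h.py <<'E'
try:
    th,*t=np.load("stand.npy");t=np.array(t);RS=np.array([[np.cos(th),-np.sin(th)],[np.sin(th),np.cos(th)]])
    S=lambda x,y:RS@np.array([x,y])+t
    inS=lambda p:RS.T@(np.array(p)[:2]-t)
except Exception: pass
E
python3 - <<'E'
from h import *
st,im=snap("wrist","w3.png"); print(st["time"],st["position"],inS(st["position"]),st["tool_rot"])
# dark ball blob search
for ang in (-.4,.4,.5,.6,.7,.8):
    p=S(-.117,-.088-.085*np.sin(ang)); print(ang,np.round(proj("wrist",[*p,.034+.085*np.cos(ang)],st)))
m=(im.max(2)<60).astype(np.uint8); n,l,s,c=cv2.connectedComponentsWithStats(m)
for i in range(1,n):
    if 60<s[i,4]<3000: print(s[i],np.round(c[i]))
E
```

```text
4.9 [ 0.55182845 -0.20684326  0.25586153] [-0.11314791  0.00282   ] [ 3.1368757  -0.12569399  0.01595724]
-0.4 [375. 197.]
0.4 [437. 198.]
0.5 [442. 197.]
0.6 [447. 196.]
0.7 [450. 195.]
0.8 [453. 194.]
[ 287    0   68   57 1886] [320.  32.]
[ 36   4  19  31 304] [46. 20.]
[100  15  30  48 426] [114.  37.]
[  0  23  31  33 137] [16. 38.]
[163 142  12  55 122] [168. 169.]
[297 142  44   5 164] [318. 144.]
[296 150  45   6 119] [319. 153.]
[ 18 166  14  43 133] [ 23. 186.]
[444 185  18  19 227] [452. 194.]
[202 289 113  24 610] [276. 305.]
[320 289  16  22 257] [326. 300.]
[  7 312  22  35 230] [ 16. 331.]
```

The ball is at (452,194), which matches a lean of about 0.78 rad, so the cam is free. Next I'll put the shut fingers behind the handle and draw the table out.

Emit:
{"fn": "step_arm", "kwargs": {
  "commands": [
    {"travel":[0.035,0.003,0.03],"turn":[0,0,0]},
    {"travel":[0.063,0.003,0.065],"turn":[0,0,0]},
    {"travel":[0.063,0.003,0.11],"turn":[0,0,0]},
    {"travel":[0.063,0.003,0.15],"turn":[0,0,0]},
    {"travel":[0.063,0.003,0.17],"turn":[0,0,0]}
  ]
}}

```text
time: 5.45
position: [0.6074, -0.2224, 0.0737]
tool_rot: [-3.138, 0.141, 0.01]
ft_force: [-0.5, -0.1, 0.2]
grip_width: 0.003
grip_force: 0.0
```

Emit:
{"fn": "step_arm", "kwargs": {
  "commands": [
    {"travel":[-0.008,0,0],"turn":[0,0,0]},
    {"travel":[-0.02,0,0],"turn":[0,0,0]},
    {"travel":[-0.035,0,0],"turn":[0,0,0]},
    {"travel":[-0.05,0,0],"turn":[0,0,0]},
    {"travel":[-0.065,0,0],"turn":[0,0,0]}
  ]
}}

```text
time: 5.95
position: [0.5464, -0.2165, 0.0799]
tool_rot: [3.137, -0.14, 0.007]
ft_force: [5.8, -1.1, -4.7]
grip_width: 0.007
grip_force: 3.0
```

Emit:
{"fn": "step_arm", "kwargs": {
  "commands": [
    {"travel":[-0.015,0,0],"turn":[0,0,0]},
    {"travel":[-0.03,0,0],"turn":[0,0,0]},
    {"travel":[-0.045,0,0],"turn":[0,0,0]},
    {"travel":[-0.055,0,0],"turn":[0,0,0]},
    {"travel":[-0.055,0,0],"turn":[0,0,0]}
  ]
}}

```text
time: 6.45
position: [0.489, -0.2115, 0.0799]
tool_rot: [3.137, -0.142, -0.002]
ft_force: [-0.2, -0.1, 0.2]
grip_width: 0.008
grip_force: 0.0
```

Emit:
{"fn": "step_arm", "kwargs": {
  "commands": [
    {"travel":[-0.004,0,0],"turn":[0,0,0]},
    {"travel":[-0.008,0,0],"turn":[0,0,0]},
    {"travel":[-0.008,0,0],"turn":[0,0,0]}
  ]
}}

```text
time: 6.75
position: [0.4885, -0.211, 0.0806]
tool_rot: [3.136, -0.138, 0.021]
ft_force: [14.2, -4.7, -11.0]
grip_width: 0.006
grip_force: 7.6
```

Run:
```python
from h import *
st=ctrl.get_state(); print(st["time"],st["position"],inS(st["position"]),st["ft_force"],st["joint_positions"])
```

```text
6.75 [ 0.48847843 -0.21101567  0.08064918] [-0.17589735 -0.00683106] [ 14.17804282  -4.66933047 -10.97770204] [ 0.82870835  0.23781245 -0.52000835  1.91632007  0.13744664  1.00883869
 -1.40988899]
```

Emit:
{"fn": "step_arm", "kwargs": {
  "commands": [
    {"travel":[0.008,0,0],"turn":[0,0,0]},
    {"travel":[0.008,0,-0.05],"turn":[0,0,0]},
    {"travel":[0.005,-0.03,-0.1],"turn":[0,0,0]},
    {"travel":[0.01,-0.07,-0.14],"turn":[0,0,0]},
    {"travel":[0.01,-0.12,-0.17],"turn":[0,0,0]}
  ],
  "gripper": 1
}}

```text
time: 7.25
position: [0.5016, -0.1101, 0.2394]
tool_rot: [3.137, -0.144, 0.001]
ft_force: [0.5, -0.1, 0.8]
grip_width: 0.381
grip_force: 0.0
```

Emit:
{"fn": "step_arm", "kwargs": {
  "commands": [
    {"travel":[0,-0.01,-0.02],"turn":[0,0,0]},
    {"travel":[0,-0.01,-0.02],"turn":[0,0,0]},
    {"travel":[0,-0.01,-0.02],"turn":[0,0,0]},
    {"travel":[0,-0.01,-0.02],"turn":[0,0,0]}
  ]
}}

```text
time: 7.65
position: [0.5011, -0.1012, 0.2551]
tool_rot: [-3.138, 0.143, 0.005]
ft_force: [-1.3, -1.1, 0.1]
grip_width: 0.741
grip_force: 0.0
```

Run:
```python
from h import *
st,im=snap("wrist","w4.png"); print(st["time"],st["position"],st["tool_rot"])
np.save("st4.npy",np.r_[st["position"],st["tool_rot"]])
def crop(X,h):
    u,v=map(int,proj("wrist",X,st)); u=min(max(u,h),640-h);v=min(max(v,h),400-h); print(u-h,v-h); return cv2.resize(im[v-h:v+h,u-h:u+h],(400,400),interpolation=cv2.INTER_CUBIC)
cv2.imwrite("pics/w4c.png",np.hstack([crop([.468,.021,.04],40),crop([*S(-.12,0),.077],40)]))
```

```text
7.65 [ 0.50109392 -0.10119184  0.25513291] [-3.13810086  0.14263945  0.00516677]
183 171
372 95
```

View pics/w4c.png

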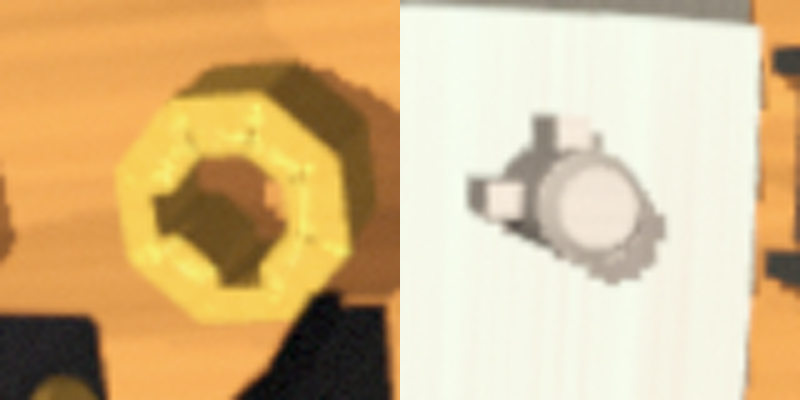

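The hub (left) has keyways to the left and down, 90° counter-clockwise, so it is confirmed as hub_c. The shaft (right) is at crop (197,207), with its keys up and left as expected.

```bash
cat > m4.py <<'E'
from h import *
a=np.load("st4.npy");st=dict(position=a[:3],tool_rot=a[3:])
sh=onz("wrist",372+197/5,95+207/5,.077,st); print("shaft",np.round(sh,4),"pred",np.round(S(-.12,0),4), "stand",inS(sh))
C=[(175,97),(262,92),(342,160),(350,250),(305,317),(205,322),(128,258),(118,185)]
W=np.array([onz("wrist",183+u/5,171+v/5,.04,st)[:2] for u,v in C])
P=[np.array([np.cos(k),np.sin(k)])*.03/np.cos(np.pi/8) for k in np.pi/8-np.arange(8)*np.pi/4]
# start: top-left corner = angle +22.5 from up
th,t,r=fit2(P,W); print("hub",t,np.degrees(th),r*1e3)
k=onz("wrist",183+165/5,171+210/5,.04,st)[:2]-t; k2=onz("wrist",183+238/5,171+275/5,.04,st)[:2]-t
print(np.degrees(np.arctan2(k[1],k[0])),np.degrees(np.arctan2(k2[1],k2[0])),np.hypot(*k),np.hypot(*k2))
s=ctrl.get_state()
print(go(*t,.15,None,s),go(*t,.03,np.degrees(th)+90,s))
E
python3 m4.py
```

```text
shaft [ 0.5443 -0.208   0.077 ] pred [ 0.5448 -0.2091] stand [-0.12055508  0.0010266 ]
hub [0.4643886  0.01269348] -0.869888274049631 [1.74433779 0.50864717 0.95560334 1.04848819 2.05291883 0.75627579
 2.17171747 3.25964318]
83.99239420601522 173.42537994580542 0.018657371125219625 0.01714110253140775
[[-0.0465, -0.11, 0.1052]] [[-0.0461, -0.1099, 0.2252], [-0.18, 0.13, -94.34]]
```

The table is fully out (-0.1205). I'll grip the hub along world y first to centre and square it, then regrip at 90°.

Emit:
{"fn": "step_arm", "kwargs": {
  "commands": [
    {"travel":[-0.02,-0.045,0.02],"turn":[0,0,-4]},
    {"travel":[-0.046,-0.09,0.04],"turn":[0,0,-4.3]},
    {"travel":[-0.046,-0.11,0.07],"turn":[0,0,-4.3]},
    {"travel":[-0.046,-0.11,0.11],"turn":[0,0,-4.3]},
    {"travel":[-0.046,-0.11,0.14],"turn":[0,0,-4.3]}
  ],
  "gripper": 1
}}

```text
time: 8.2
position: [0.4643, 0.0139, 0.114]
tool_rot: [3.141, -0.02, -0.005]
ft_force: [-0.2, -0.7, 0.8]
grip_width: 0.999
grip_force: 0.0
```

Run:
```python
from h import *
st,im=snap("wrist","w5.png"); print(st["time"],st["position"],go(.4644,.0127,.028,-.9,st))
cv2.imwrite("pics/w5c.png",cv2.resize(im[150:400,200:440],(624,650))[:600])
```

```text
8.2 [0.46432493 0.01388964 0.11396027] [[0.0004, 0.0011, 0.086], [0.03, 0.18, 0.17]]
```

View pics/w5c.png

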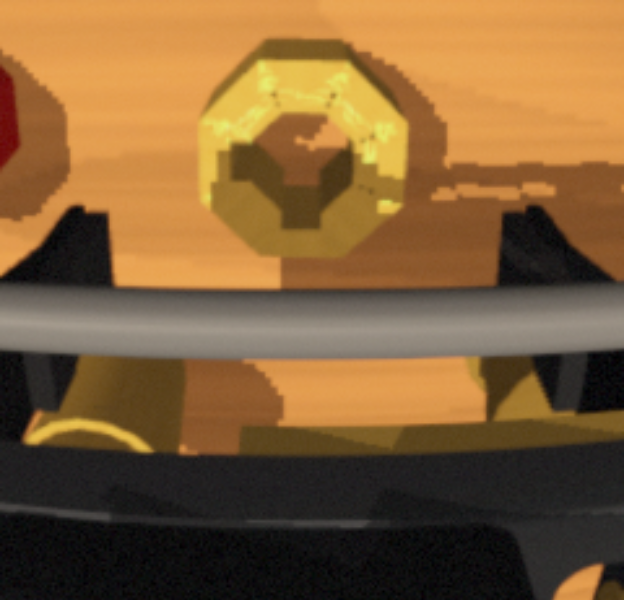

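The hub is square to the tool and centred between the fingers, so I'll go down.

Emit:
{"fn": "step_arm", "kwargs": {
  "commands": [
    {"travel":[0.001,0,0.03],"turn":[0,0,0]},
    {"travel":[0.001,0,0.06],"turn":[0,0,0]},
    {"travel":[0.001,0,0.086],"turn":[0,0,0]},
    {"travel":[0.001,0,0.086],"turn":[0,0,0]}
  ]
}}

```text
time: 8.65
position: [0.4638, 0.0131, 0.0277]
tool_rot: [-3.14, 0.023, 0.013]
ft_force: [-0.3, 0.2, 0.6]
grip_width: 0.998
grip_force: 0.0
```

Emit:
{"fn": "step_arm", "kwargs": {
  "commands": [
    {"travel":[0,0,0],"turn":[0,0,0]},
    {"travel":[0,0,0],"turn":[0,0,0]},
    {"travel":[0,0,0],"turn":[0,0,0]},
    {"travel":[0,0,0],"turn":[0,0,0]},
    {"travel":[0,0,0],"turn":[0,0,0]}
  ],
  "gripper": 0,
  "force": 15
}}

```text
time: 9.15
position: [0.468, 0.0142, 0.0318]
tool_rot: [3.141, -0.022, 0.003]
ft_force: [-1.4, 0.2, 5.5]
grip_width: 0.688
grip_force: 15.0
```

Emit:
{"fn": "step_arm", "kwargs": {
  "commands": [
    {"travel":[0,0,0],"turn":[0,0,0]},
    {"travel":[0,0,0],"turn":[0,0,0]},
    {"travel":[0,0,0],"turn":[0,0,0]},
    {"travel":[0,0,0],"turn":[0,0,0]},
    {"travel":[0,0,0],"turn":[0,0,0]}
  ]
}}

```text
time: 9.65
position: [0.468, 0.0142, 0.0318]
tool_rot: [3.141, -0.021, 0.002]
ft_force: [-1.3, 1.5, 6.1]
grip_width: 0.691
grip_force: 15.0
```

Emit:
{"fn": "step_arm", "kwargs": {
  "commands": [
    {"travel":[0,0,0],"turn":[0,0,0]},
    {"travel":[0,0,0],"turn":[0,0,0]},
    {"travel":[0,0,0],"turn":[0,0,0]},
    {"travel":[0,0,0],"turn":[0,0,0]},
    {"travel":[0,0,0],"turn":[0,0,0]}
  ],
  "gripper": 1
}}

```text
time: 10.15
position: [0.467, 0.0139, 0.0306]
tool_rot: [3.141, -0.021, -0.0]
ft_force: [0.9, -0.2, -0.6]
grip_width: 0.98
grip_force: 0.0
```

Run:
```python
from h import *
st=ctrl.get_state(); print(st["time"],st["position"],st["tool_rot"],st["grip_width"],st["joint_positions"])
```

```text
10.15 [0.46703235 0.01388687 0.03063649] [ 3.14145613e+00 -2.11593492e-02 -4.21515495e-04] 0.979835936898191 [ 0.59214727  0.21834992 -0.72503835  2.08636973  0.18457843  0.89928601
 -1.82093169]
```

Emit:
{"fn": "step_arm", "kwargs": {
  "commands": [
    {"travel":[0,0,-0.045],"turn":[0,0,0]},
    {"travel":[0,0,-0.045],"turn":[0,0,-8]},
    {"travel":[0,0,-0.045],"turn":[0,0,-16]},
    {"travel":[0,0,-0.045],"turn":[0,0,-24]},
    {"travel":[0,0,-0.045],"turn":[0,0,-32]}
  ]
}}

```text
time: 10.65
position: [0.4671, 0.0139, 0.0758]
tool_rot: [3.023, 0.854, -0.0]
ft_force: [0.1, 0.0, 0.1]
grip_width: 0.997
grip_force: 0.0
```

Emit:
{"fn": "step_arm", "kwargs": {
  "commands": [
    {"travel":[0,0,0],"turn":[0,0,-8]},
    {"travel":[0,0,0],"turn":[0,0,-16]},
    {"travel":[0,0,0],"turn":[0,0,-24]},
    {"travel":[0,0,0],"turn":[0,0,-32]},
    {"travel":[0,0,0],"turn":[0,0,-40]}
  ]
}}

```text
time: 11.15
position: [0.4671, 0.0139, 0.0757]
tool_rot: [-2.549, -1.837, 0.0]
ft_force: [0.9, -0.5, 0.4]
grip_width: 1.003
grip_force: 0.0
```

Emit:
{"fn": "step_arm", "kwargs": {
  "commands": [
    {"travel":[0,0,0],"turn":[0,0,-8]},
    {"travel":[0,0,0],"turn":[0,0,-16]},
    {"travel":[0,0,0],"turn":[0,0,-18]},
    {"travel":[0,0,0],"turn":[0,0,-18]},
    {"travel":[0,0,0],"turn":[0,0,-18]}
  ]
}}

```text
time: 11.65
position: [0.4671, 0.0139, 0.0757]
tool_rot: [2.238, 2.205, -0.0]
ft_force: [0.2, 0.5, 0.5]
grip_width: 1.0
grip_force: 0.0
```

Run:
```python
from h import *
st=ctrl.get_state(); print(st["time"],st["position"],st["tool_rot"],st["joint_positions"],go(.4655,.0139,.027,89.2,st))
```

```text
11.65 [0.46712608 0.01385431 0.07573474] [ 2.23769014e+00  2.20504595e+00 -1.69907777e-04] [ 0.77914302  0.16813685 -0.91180492  2.0476066   0.15836731  0.99625768
 -0.22705396] [[0.0, -0.0016, 0.0487], [-0.0, 0.01, -0.04]]
```

Emit:
{"fn": "step_arm", "kwargs": {
  "commands": [
    {"travel":[0,0,0.03],"turn":[0,0,0]},
    {"travel":[0,0,0.046],"turn":[0,0,0]},
    {"travel":[0,0,0.046],"turn":[0,0,0]}
  ]
}}

```text
time: 11.95
position: [0.4652, 0.014, 0.0279]
tool_rot: [-2.234, -2.203, 0.004]
ft_force: [-0.6, -0.1, -0.7]
grip_width: 1.005
grip_force: 0.0
```

Emit:
{"fn": "step_arm", "kwargs": {
  "commands": [
    {"travel":[0,0,0],"turn":[0,0,0]},
    {"travel":[0,0,0],"turn":[0,0,0]},
    {"travel":[0,0,0],"turn":[0,0,0]},
    {"travel":[0,0,0],"turn":[0,0,0]},
    {"travel":[0,0,0],"turn":[0,0,0]}
  ],
  "gripper": 0,
  "force": 30
}}

```text
time: 12.45
position: [0.4666, 0.0137, 0.0302]
tool_rot: [-2.237, -2.206, 0.003]
ft_force: [-3.1, 0.4, 5.9]
grip_width: 0.688
grip_force: 30.0
```

Emit:
{"fn": "step_arm", "kwargs": {
  "commands": [
    {"travel":[0,0,0],"turn":[0,0,0]},
    {"travel":[0,0,-0.03],"turn":[0,0,0]},
    {"travel":[0,0,-0.07],"turn":[0,0,0]},
    {"travel":[0,0,-0.12],"turn":[0,0,0]},
    {"travel":[0,0,-0.12],"turn":[0,0,0]}
  ]
}}

```text
time: 12.95
position: [0.4714, 0.0143, 0.1553]
tool_rot: [2.229, 2.2, 0.009]
ft_force: [1.9, -0.7, -5.0]
grip_width: 0.684
grip_force: 30.0
```

Run:
```python
from h import *
st=ctrl.get_state(); print(st["time"],st["position"],st["tool_rot"],st["joint_positions"],st["grip_width"],st["ft_force"]);print(go(.5445,-.2085,.15,-5,st))
```

```text
12.95 [0.47137033 0.01433624 0.15533855] [2.22944648 2.19954877 0.00928281] [ 0.85171405  0.03613287 -0.94410979  1.96437179  0.03626628  1.1455099
 -0.12021933] 0.6844381510660142 [ 1.90210589 -0.68159188 -5.03001883]
[[-0.2218, 0.0761, 0.0068], [0.61, -0.41, 94.23]]
```

Emit:
{"fn": "step_arm", "kwargs": {
  "commands": [
    {"travel":[-0.04,0.014,0],"turn":[0,0,8]},
    {"travel":[-0.085,0.028,0],"turn":[0,0,16]},
    {"travel":[-0.13,0.044,0],"turn":[0,0,24]},
    {"travel":[-0.175,0.06,0],"turn":[0,0,32]},
    {"travel":[-0.222,0.076,0],"turn":[0,0,40]}
  ]
}}

```text
time: 13.45
position: [0.5393, -0.2104, 0.1475]
tool_rot: [-2.858, -1.3, 0.004]
ft_force: [1.1, 0.5, -3.5]
grip_width: 0.685
grip_force: 30.0
```

Emit:
{"fn": "step_arm", "kwargs": {
  "commands": [
    {"travel":[0,0,0],"turn":[0,0,8]},
    {"travel":[0,0,0],"turn":[0,0,16]},
    {"travel":[0,0,0],"turn":[0,0,24]},
    {"travel":[0,0,0],"turn":[0,0,32]},
    {"travel":[0,0,0],"turn":[0,0,40]}
  ]
}}

```text
time: 13.95
position: [0.5387, -0.2087, 0.1473]
tool_rot: [-3.13, -0.243, 0.005]
ft_force: [0.0, 0.3, -4.7]
grip_width: 0.687
grip_force: 30.0
```

Emit:
{"fn": "step_arm", "kwargs": {
  "commands": [
    {"travel":[0,0,0],"turn":[0,0,7]},
    {"travel":[0,0,0],"turn":[0,0,14]},
    {"travel":[0,0,0],"turn":[0,0,14]},
    {"travel":[0,0,0],"turn":[0,0,14]},
    {"travel":[0,0,0],"turn":[0,0,14]}
  ]
}}

```text
time: 14.45
position: [0.5397, -0.2088, 0.1489]
tool_rot: [-3.138, 0.128, 0.002]
ft_force: [-0.1, -0.3, -4.2]
grip_width: 0.686
grip_force: 30.0
```

Run:
```python
from h import *
st,im=snap("wrist","w6.png"); print(st["time"],st["position"],st["tool_rot"],inS(st["position"]),st["joint_positions"],st["grip_width"],st["ft_force"]);print(go(*S(-.1203,.0005),.15,-5,st))
zh=st["position"][2]-.0302+.04
print("expected hub-top centre px",proj("wrist",[*st["position"][:2],zh],st),"shaft px",proj("wrist",[*S(-.1203,.0005),.077],st))
cv2.imwrite("pics/w6c.png",cv2.resize(im[150:330,210:430],(733,600)))
```

```text
14.45 [ 0.53969446 -0.20884608  0.14891705] [-3.13848142e+00  1.27509472e-01  2.03676525e-03] [-0.12506248 -0.00022765] [ 0.81573081  0.27993684 -0.57308421  1.72596528  0.16219206  1.1846388
 -1.45318117] 0.6857401264326008 [-0.09354037 -0.26172557 -4.20140062]
[[0.0048, -0.0007, -0.0011], [-0.03, 0.08, 0.35]]
expected hub-top centre px (np.float64(316.3202866080419), np.float64(265.0569650988346)) shaft px (np.float64(315.599846936317), np.float64(208.19126435850663))
```

View pics/w6c.png

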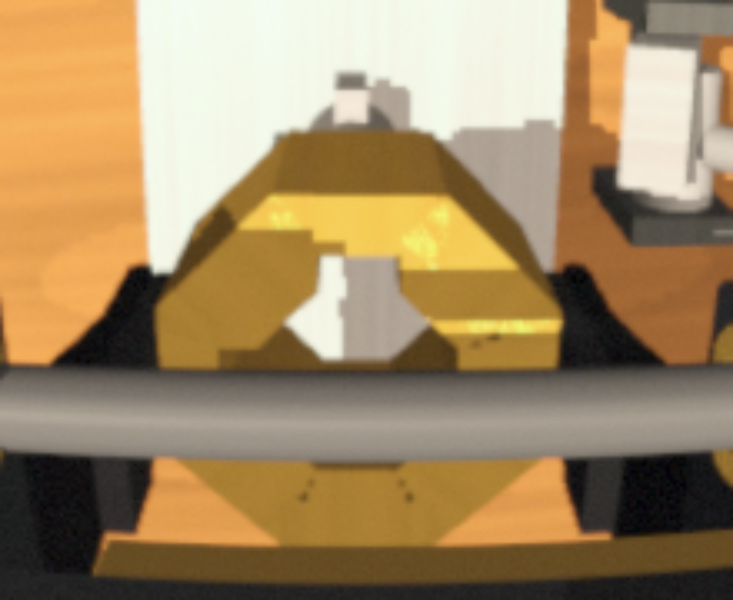

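The gripped hub has one keyway up (+x, toward the key at crop (350,100)) and one to the left (+y), which is the right orientation. Now I'll check how the hub's flat edge sits relative to the TCP.

Run:
```python
from h import *
st=ctrl.get_state(); R=Rn.from_rotvec(st["tool_rot"]).as_matrix(); p=st["position"]
zh=p[2]-.0302+.04
for d in (.028,.03,.032): print(d,proj("wrist",[*(p+R[:,0]*d)[:2],zh],st), "bottom",proj("wrist",[*(p+R[:,0]*d)[:2],zh-.04],st))
print("meas top row",150+195*.3,"bottom row",150+131*.3)
w=onz("wrist",210+351*.3,150+100*.3,.056,st); print("key x centre (top z .056)",inS(w))
```

```text
0.028 (np.float64(316.3533772735529), np.float64(211.93789586531162)) bottom (np.float64(316.4731782687783), np.float64(191.41711184305615))
0.03 (np.float64(316.3561912682192), np.float64(207.86523825733943)) bottom (np.float64(316.4760109977725), np.float64(188.14082603781404))
0.032 (np.float64(316.3591012725466), np.float64(203.75961993892747)) bottom (np.float64(316.478897356392), np.float64(184.84803780991976))
meas top row 208.5 bottom row 189.3
key x centre (top z .056) [-0.10315878  0.00083384]
```

Emit:
{"fn": "step_arm", "kwargs": {
  "commands": [
    {"travel":[0.005,-0.001,0],"turn":[0,0,0.35]},
    {"travel":[0.005,-0.001,0.015],"turn":[0,0,0.35]},
    {"travel":[0.005,-0.001,0.03],"turn":[0,0,0.35]},
    {"travel":[0.005,-0.001,0.03],"turn":[0,0,0.35]},
    {"travel":[0.005,-0.001,0.03],"turn":[0,0,0.35]}
  ]
}}

```text
time: 15.0
position: [0.5444, -0.2082, 0.1186]
tool_rot: [-3.138, 0.14, 0.003]
ft_force: [1.6, -0.3, -4.7]
grip_width: 0.684
grip_force: 30.0
```

Run:
```python
from h import *
st=ctrl.get_state(); print(st["time"],st["position"],st["tool_rot"],inS(st["position"]),st["ft_force"]);print(go(*S(-.12,.0007),.105,-5,st))
```

```text
15.0 [ 0.54441151 -0.20821881  0.1185536 ] [-3.13753254  0.14007329  0.00342456] [-0.12041761  0.00080637] [ 1.57434846 -0.34264564 -4.65010202]
[[0.0004, 0.0001, 0.0136], [-0.05, 0.13, -0.11]]
```

Emit:
{"fn": "step_arm", "kwargs": {
  "commands": [
    {"travel":[0,0,0.01],"turn":[0,0,0]},
    {"travel":[0,0,0.02],"turn":[0,0,0]},
    {"travel":[0,0,0.025],"turn":[0,0,0]}
  ]
}}

```text
time: 15.3
position: [0.5445, -0.2083, 0.0934]
tool_rot: [-3.138, 0.14, 0.003]
ft_force: [-1.0, 1.0, -5.3]
grip_width: 0.688
grip_force: 30.0
```

Emit:
{"fn": "step_arm", "kwargs": {
  "commands": [
    {"travel":[0,0,0.005],"turn":[0,0,0]},
    {"travel":[0,0,0.01],"turn":[0,0,0]},
    {"travel":[0,0,0.012],"turn":[0,0,0]}
  ]
}}

```text
time: 15.6
position: [0.545, -0.2084, 0.0822]
tool_rot: [-3.138, 0.14, 0.001]
ft_force: [-0.3, 0.5, -4.7]
grip_width: 0.688
grip_force: 30.0
```

Emit:
{"fn": "step_arm", "kwargs": {
  "commands": [
    {"travel":[0,0,0.005],"turn":[0,0,0]},
    {"travel":[0,0,0.01],"turn":[0,0,0]},
    {"travel":[0,0,0.015],"turn":[0,0,0]},
    {"travel":[0,0,0.018],"turn":[0,0,0]}
  ]
}}

```text
time: 16.0
position: [0.5449, -0.2084, 0.0641]
tool_rot: [-3.138, 0.14, 0.001]
ft_force: [-0.1, -0.0, -4.8]
grip_width: 0.689
grip_force: 30.0
```

Emit:
{"fn": "step_arm", "kwargs": {
  "commands": [
    {"travel":[0,0,0.002],"turn":[0,0,0]},
    {"travel":[0,0,0.002],"turn":[0,0,0]}
  ]
}}

```text
time: 16.2
position: [0.5452, -0.2085, 0.0627]
tool_rot: [3.138, -0.14, -0.0]
ft_force: [-0.4, 0.3, -5.0]
grip_width: 0.684
grip_force: 30.0
```

Emit:
{"fn": "step_arm", "kwargs": {
  "commands": [
    {"travel":[0,0,0.0015],"turn":[0,0,0]},
    {"travel":[0,0,0.0015],"turn":[0,0,0]}
  ]
}}

```text
time: 16.4
position: [0.5457, -0.2085, 0.0623]
tool_rot: [3.138, -0.14, 0.001]
ft_force: [-1.8, 1.0, 1.8]
grip_width: 0.689
grip_force: 30.0
```

Emit:
{"fn": "step_arm", "kwargs": {
  "commands": [
    {"travel":[0,0,0.001],"turn":[0,0,0]},
    {"travel":[0,0,0.001],"turn":[0,0,0]}
  ]
}}

```text
time: 16.6
position: [0.5465, -0.2086, 0.0623]
tool_rot: [3.138, -0.14, 0.004]
ft_force: [-2.0, 0.7, 7.4]
grip_width: 0.687
grip_force: 30.0
```

Emit:
{"fn": "step_arm", "kwargs": {
  "commands": [
    {"travel":[0,0,0],"turn":[0,0,0]},
    {"travel":[0,0,0],"turn":[0,0,0]},
    {"travel":[0,0,0],"turn":[0,0,0]},
    {"travel":[0,0,0],"turn":[0,0,0]},
    {"travel":[0,0,0],"turn":[0,0,0]}
  ],
  "gripper": 0.85
}}

```text
time: 17.1
position: [0.5452, -0.2085, 0.0602]
tool_rot: [3.138, -0.14, -0.0]
ft_force: [-0.4, 0.4, -0.2]
grip_width: 0.847
grip_force: 0.0
```

Emit:
{"fn": "step_arm", "kwargs": {
  "commands": [
    {"travel":[0,0,-0.03],"turn":[0,0,0]},
    {"travel":[0,0,-0.07],"turn":[0,0,0]},
    {"travel":[0,0,-0.1],"turn":[0,0,0]},
    {"travel":[0,0,-0.14],"turn":[0,0,0]},
    {"travel":[0,0,-0.14],"turn":[0,0,0]}
  ]
}}

```text
time: 17.6
position: [0.5486, -0.2093, 0.2064]
tool_rot: [3.134, -0.14, 0.015]
ft_force: [0.4, 0.3, 0.8]
grip_width: 0.849
grip_force: 0.0
```

Run:
```python
from h import *
st,im=snap("wrist","w7.png"); print(st["time"],st["position"],st["joint_positions"],inS(st["position"]))
np.save("st7.npy",np.r_[st["position"],st["tool_rot"]])
cv2.imwrite("pics/w7c.png",cv2.resize(im[130:300,60:420],(800,378)))
for z in (.072,.085): print(z,[np.round(proj("wrist",[*S(-.12+a,b),z],st)) for a,b in [(0.03,0),(0,.03),(0,-.03),(-.03,0),(0,0)]])
```

```text
17.6 [ 0.54861182 -0.20926477  0.20640255] [ 0.81884537  0.24361969 -0.58169232  1.6469788   0.14073832  1.2821272
 -1.44831309] [-0.11614241  0.00012864]
0.072 [array([316., 168.]), array([285., 199.]), array([348., 199.]), array([316., 229.]), array([316., 199.])]
0.085 [array([316., 170.]), array([283., 203.]), array([349., 203.]), array([316., 234.]), array([316., 203.])]
```

View pics/w7c.png

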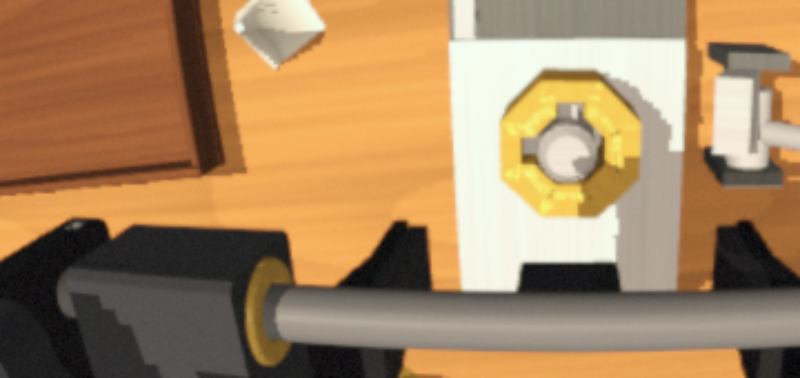

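The hub is seated, with both keys visible inside its keyways at (568,112) and (530,146). Next I'll push the table in from behind the handle.

Emit:
{"fn": "step_arm", "kwargs": {
  "commands": [
    {"travel":[-0.04,0,0],"turn":[0,0,0]},
    {"travel":[-0.08,0,0],"turn":[0,0,0]},
    {"travel":[-0.107,0,0],"turn":[0,0,0]},
    {"travel":[-0.107,0,0.03],"turn":[0,0,0]},
    {"travel":[-0.107,0,0.06],"turn":[0,0,0]}
  ],
  "gripper": 0
}}

```text
time: 18.15
position: [0.4377, -0.1996, 0.1395]
tool_rot: [3.136, -0.143, 0.001]
ft_force: [-0.3, -0.0, -0.2]
grip_width: 0.481
grip_force: 0.0
```

Emit:
{"fn": "step_arm", "kwargs": {
  "commands": [
    {"travel":[0,0,0.03],"turn":[0,0,0]},
    {"travel":[0,0,0.06],"turn":[0,0,0]},
    {"travel":[0,0,0.07],"turn":[0,0,0]},
    {"travel":[0,0,0.07],"turn":[0,0,0]},
    {"travel":[0,0,0.07],"turn":[0,0,0]}
  ]
}}

```text
time: 18.65
position: [0.4392, -0.1991, 0.0709]
tool_rot: [3.138, -0.14, 0.001]
ft_force: [-0.2, -0.2, 0.1]
grip_width: 0.039
grip_force: 0.0
```

Run:
```python
from h import *
st=ctrl.get_state(); print(st["time"],st["position"],st["tool_rot"],inS(st["position"]),st["ft_force"],st["grip_width"]);print(go(*S(-.2,0),.075,-5,st))
```

```text
18.65 [ 0.43921052 -0.19905527  0.07092674] [ 3.13827048e+00 -1.40160290e-01  1.16157340e-03] [-0.22601694  0.00081124] [-0.18829029 -0.19470067  0.08099575] 0.038565277949484916
[[0.026, 0.0007, -0.0041], [0.01, -0.04, -0.11]]
```

Emit:
{"fn": "step_arm", "kwargs": {
  "commands": [
    {"travel":[0.01,0,0],"turn":[0,0,0]},
    {"travel":[0.02,0,0],"turn":[0,0,0]},
    {"travel":[0.035,0,0],"turn":[0,0,0]},
    {"travel":[0.05,0,0],"turn":[0,0,0]},
    {"travel":[0.065,0,0],"turn":[0,0,0]}
  ]
}}

```text
time: 19.15
position: [0.5033, -0.2051, 0.0709]
tool_rot: [3.138, -0.141, -0.005]
ft_force: [-6.2, 1.1, 4.3]
grip_width: 0.007
grip_force: 3.0
```

Emit:
{"fn": "step_arm", "kwargs": {
  "commands": [
    {"travel":[0.015,0,0],"turn":[0,0,0]},
    {"travel":[0.03,0,0],"turn":[0,0,0]},
    {"travel":[0.045,0,0],"turn":[0,0,0]},
    {"travel":[0.055,0,0],"turn":[0,0,0]},
    {"travel":[0.062,0,0],"turn":[0,0,0]}
  ]
}}

```text
time: 19.65
position: [0.566, -0.2103, 0.0706]
tool_rot: [3.138, -0.14, -0.001]
ft_force: [-3.8, 0.5, 3.2]
grip_width: 0.005
grip_force: 2.2
```

Emit:
{"fn": "step_arm", "kwargs": {
  "commands": [
    {"travel":[0.004,0,0],"turn":[0,0,0]},
    {"travel":[0.008,0,0],"turn":[0,0,0]},
    {"travel":[0.01,0,0],"turn":[0,0,0]},
    {"travel":[0.01,0,0],"turn":[0,0,0]}
  ]
}}

```text
time: 20.05
position: [0.5748, -0.2111, 0.0703]
tool_rot: [3.138, -0.14, -0.001]
ft_force: [-4.2, 1.0, 2.8]
grip_width: 0.006
grip_force: 2.1
```

Run:
```python
from h import *
st=ctrl.get_state(); print(st["time"],st["position"],inS(st["position"]),st["ft_force"])
```

```text
20.05 [ 0.5748198  -0.21110888  0.07032671] [-0.08987325  0.00056451] [-4.16990744  1.00640595  2.7516476 ]
```

Force is still only friction, so I'll push on to the stop.

Emit:
{"fn": "step_arm", "kwargs": {
  "commands": [
    {"travel":[0.002,0,0],"turn":[0,0,0]},
    {"travel":[0.004,0,0],"turn":[0,0,0]},
    {"travel":[0.004,0,0],"turn":[0,0,0]}
  ]
}}

```text
time: 20.35
position: [0.5748, -0.2111, 0.0702]
tool_rot: [-3.138, 0.141, 0.015]
ft_force: [-15.3, 3.0, 12.6]
grip_width: 0.002
grip_force: 7.8
```

Emit:
{"fn": "step_arm", "kwargs": {
  "commands": [
    {"travel":[0.002,0,0],"turn":[0,0,0]},
    {"travel":[0.004,0,0],"turn":[0,0,0]},
    {"travel":[0.004,0,0],"turn":[0,0,0]}
  ]
}}

```text
time: 20.65
position: [0.5749, -0.2111, 0.0702]
tool_rot: [-3.138, 0.142, 0.029]
ft_force: [-27.0, 5.1, 21.5]
grip_width: 0.006
grip_force: 13.4
```

Run:
```python
from h import *
st=ctrl.get_state(); print(st["time"],st["position"],inS(st["position"]),st["ft_force"])
```

```text
20.65 [ 0.57489715 -0.2111283   0.07017237] [-0.08979451  0.00055187] [-27.01113991   5.06231845  21.5435312 ]
```

The table is at its stop. I'll back off, go round to the outer side of the lever and flip it back.

Emit:
{"fn": "step_arm", "kwargs": {
  "commands": [
    {"travel":[-0.03,0,0],"turn":[0,0,0]},
    {"travel":[-0.035,0,-0.04],"turn":[0,0,0]},
    {"travel":[-0.035,0,-0.08],"turn":[0,0,0]},
    {"travel":[-0.035,0.04,-0.11],"turn":[0,0,0]},
    {"travel":[-0.035,0.085,-0.11],"turn":[0,0,0]}
  ]
}}

```text
time: 21.15
position: [0.5455, -0.2935, 0.187]
tool_rot: [3.133, -0.132, 0.02]
ft_force: [1.7, -0.0, -0.5]
grip_width: 0.005
grip_force: 0.0
```

Emit:
{"fn": "step_arm", "kwargs": {
  "commands": [
    {"travel":[0,0.045,0],"turn":[0,0,0]},
    {"travel":[0,0.09,0],"turn":[0,0,0]},
    {"travel":[0,0.115,0],"turn":[0,0,0]},
    {"travel":[0,0.115,0],"turn":[0,0,0]},
    {"travel":[0,0.115,0],"turn":[0,0,0]}
  ]
}}

```text
time: 21.65
position: [0.5308, -0.4083, 0.1801]
tool_rot: [-3.138, 0.142, -0.003]
ft_force: [-0.1, 0.2, -0.9]
grip_width: 0.005
grip_force: 0.0
```

Run:
```python
from h import *
st,im=snap("wrist","w8.png"); print(st["time"],st["position"],inS(st["position"]),st["ft_force"],st["joint_positions"])
print(go(*S(-.117,-.195),.09,-5,st))
w=im; m=(im.max(2)<60).astype(np.uint8); n,l,s,c=cv2.connectedComponentsWithStats(m)
for i in range(1,n):
    if 150<s[i,4]<500: print(s[i],np.round(c[i]))
print(proj("wrist",[*S(-.117,-.149),.093],st))
```

```text
21.65 [ 0.53081625 -0.40831257  0.18008548] [-0.1166074  -0.19971253] [-0.07088841  0.22291819 -0.90267186] [ 0.97517656  0.43249725 -0.47931293  1.45847043  0.20105149  1.29829901
 -1.18156898]
[[-0.0006, -0.0047, 0.0901], [-0.02, -0.09, -0.19]]
[180  66   8  71 201] [183. 100.]
[ 27 156  18  53 210] [ 36. 183.]
[299 289  17  24 289] [307. 301.]
[319 289  17  21 255] [326. 300.]
(np.float64(253.71228989406777), np.float64(209.1284299565499))
```

Emit:
{"fn": "step_arm", "kwargs": {
  "commands": [
    {"travel":[0,0,0.04],"turn":[0,0,0]},
    {"travel":[0,0,0.08],"turn":[0,0,0]},
    {"travel":[0,0,0.09],"turn":[0,0,0]},
    {"travel":[0,-0.01,0.09],"turn":[0,0,0]},
    {"travel":[0,-0.02,0.09],"turn":[0,0,0]}
  ]
}}

```text
time: 22.2
position: [0.5337, -0.387, 0.0922]
tool_rot: [3.138, -0.139, 0.004]
ft_force: [-0.2, -0.1, 0.0]
grip_width: 0.006
grip_force: 0.0
```

Emit:
{"fn": "step_arm", "kwargs": {
  "commands": [
    {"travel":[0,-0.015,0],"turn":[0,0,0]},
    {"travel":[0,-0.03,0],"turn":[0,0,0]},
    {"travel":[0,-0.045,0],"turn":[0,0,0]},
    {"travel":[0,-0.06,0],"turn":[0,0,0]},
    {"travel":[0,-0.07,0],"turn":[0,0,0]}
  ]
}}

```text
time: 22.7
position: [0.5414, -0.3218, 0.097]
tool_rot: [3.129, -0.144, 0.015]
ft_force: [-0.0, -1.3, 1.5]
grip_width: 0.004
grip_force: 1.2
```

Emit:
{"fn": "step_arm", "kwargs": {
  "commands": [
    {"travel":[0,-0.007,0],"turn":[0,0,0]},
    {"travel":[0,-0.014,0],"turn":[0,0,0]},
    {"travel":[0,-0.014,0],"turn":[0,0,0]}
  ]
}}

```text
time: 23.0
position: [0.5401, -0.3019, 0.0903]
tool_rot: [-3.138, 0.136, 0.0]
ft_force: [0.7, 0.2, 0.1]
grip_width: 0.006
grip_force: 0.0
```

Emit:
{"fn": "step_arm", "kwargs": {
  "commands": [
    {"travel":[0,-0.004,0],"turn":[0,0,0]},
    {"travel":[0,-0.008,0],"turn":[0,0,0]},
    {"travel":[0,-0.008,0],"turn":[0,0,0]}
  ]
}}

```text
time: 23.3
position: [0.5399, -0.2962, 0.0896]
tool_rot: [-3.138, 0.14, 0.002]
ft_force: [0.0, -0.7, -0.4]
grip_width: 0.007
grip_force: 0.4
```

Run:
```python
from h import *
st=ctrl.get_state(); print(st["time"],st["position"],inS(st["position"]),st["ft_force"])
```

```text
23.3 [ 0.53987499 -0.29618748  0.08956583] [-0.11730746 -0.08722428] [ 0.04192198 -0.67595387 -0.35137161]
```

Emit:
{"fn": "step_arm", "kwargs": {
  "commands": [
    {"travel":[0,-0.003,0],"turn":[0,0,0]},
    {"travel":[0,-0.006,0],"turn":[0,0,0]},
    {"travel":[0,-0.006,0],"turn":[0,0,0]}
  ]
}}

```text
time: 23.6
position: [0.5403, -0.2918, 0.0902]
tool_rot: [3.136, -0.142, -0.001]
ft_force: [-0.3, -4.7, -2.0]
grip_width: 0.008
grip_force: 1.8
```

Emit:
{"fn": "step_arm", "kwargs": {
  "commands": [
    {"travel":[0,-0.003,0],"turn":[0,0,0]},
    {"travel":[0,-0.006,0],"turn":[0,0,0]},
    {"travel":[0,-0.006,0],"turn":[0,0,0]}
  ]
}}

```text
time: 23.9
position: [0.5402, -0.2908, 0.0904]
tool_rot: [3.13, -0.146, 0.001]
ft_force: [0.4, -12.5, -3.5]
grip_width: 0.006
grip_force: 5.0
```

Run:
```python
from h import *
st=ctrl.get_state(); print(st["time"],st["position"],inS(st["position"]),st["ft_force"])
```

```text
23.9 [ 0.54019388 -0.29084759  0.09037866] [-0.11745291 -0.08187685] [  0.40841966 -12.49259694  -3.45097159]
```

Emit:
{"fn": "step_arm", "kwargs": {
  "commands": [
    {"travel":[0,0.025,0],"turn":[0,0,0]},
    {"travel":[0,0.03,-0.05],"turn":[0,0,0]},
    {"travel":[0,0.03,-0.1],"turn":[0,0,0]},
    {"travel":[0,0.03,-0.15],"turn":[0,0,0]},
    {"travel":[0,0.03,-0.2],"turn":[0,0,0]}
  ]
}}

```text
time: 24.4
position: [0.5389, -0.3126, 0.2921]
tool_rot: [-3.137, 0.138, -0.0]
ft_force: [-0.2, -0.3, -0.3]
grip_width: 0.005
grip_force: 0.0
```

Emit:
{"fn": "step_arm", "kwargs": {
  "commands": [
    {"travel":[-0.01,-0.045,-0.02],"turn":[0,0,0]},
    {"travel":[-0.02,-0.09,-0.04],"turn":[0,0,0]},
    {"travel":[-0.03,-0.135,-0.05],"turn":[0,0,0]},
    {"travel":[-0.035,-0.18,-0.05],"turn":[0,0,0]},
    {"travel":[-0.04,-0.225,-0.05],"turn":[0,0,0]}
  ]
}}

```text
time: 24.9
position: [0.5186, -0.0833, 0.3406]
tool_rot: [-3.138, 0.138, -0.001]
ft_force: [0.8, 0.4, -0.5]
grip_width: 0.003
grip_force: 0.0
```

Emit:
{"fn": "step_arm", "kwargs": {
  "commands": [
    {"travel":[-0.005,-0.045,0],"turn":[0,0,0]},
    {"travel":[-0.01,-0.09,0],"turn":[0,0,0]},
    {"travel":[-0.01,-0.14,0],"turn":[0,0,0]},
    {"travel":[-0.01,-0.14,0],"turn":[0,0,0]},
    {"travel":[-0.01,-0.14,0],"turn":[0,0,0]}
  ],
  "gripper": 1
}}

```text
time: 25.4
position: [0.5209, 0.0565, 0.3401]
tool_rot: [-3.138, 0.132, 0.001]
ft_force: [1.0, -0.6, 0.3]
grip_width: 0.378
grip_force: 0.0
```

Run:
```python
from h import *
st,im=snap("wrist","w9.png"); print(st["time"],st["position"],st["tool_rot"],st["joint_positions"])
np.save("st9.npy",np.r_[st["position"],st["tool_rot"]])
for a in (-.4,-.2,0): print(a,np.round(proj("wrist",[*S(-.117,-.088-.085*np.sin(a)),.034+.085*np.cos(a)],st),1))
def crop(X,h):
    u,v=map(int,proj("wrist",X,st)); u=min(max(u,h),640-h);v=min(max(v,h),400-h); print(u-h,v-h); return cv2.resize(im[v-h:v+h,u-h:u+h],(400,400),interpolation=cv2.INTER_CUBIC)
cv2.imwrite("pics/w9c.png",np.hstack([crop([.46,.266,.04],40),crop([*S(-.07,-.04),.07],50)]))
```

```text
25.4 [0.52089138 0.05650138 0.34005805] [-3.13828891e+00  1.32248190e-01  7.13110260e-04] [ 0.61067284  0.06407889 -0.80018618  1.56731573  0.04538977  1.52997575
 -1.84538185]
-0.4 [535.  146.6]
-0.2 [544.7 147.8]
0 [553.1 148.9]
150 175
463 62
```

View pics/w9c.png

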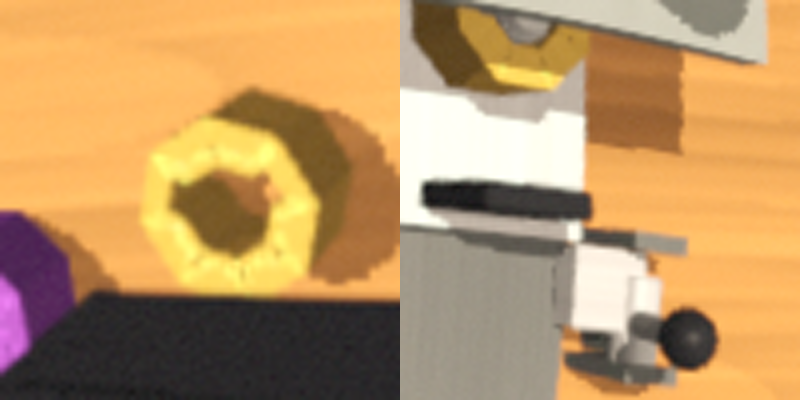

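The lever ball is at (535,146), which is exactly the locked prediction. Hub2's keyways are about 130° apart, so it is hub_d, and it hasn't moved; its top face is centred at crop (230,208).

Run:
```python
from h import *
a=np.load("st9.npy");st=dict(position=a[:3],tool_rot=a[3:])
C=[(155,150),(208,118),(275,135),(318,200),(305,265),(245,297),(180,275),(142,215)]
W=np.array([onz("wrist",150+u/5,175+v/5,.04,st)[:2] for u,v in C])
P=[np.array([np.cos(k),np.sin(k)])*.03/np.cos(np.pi/8) for k in np.pi/8-np.arange(8)*np.pi/4]
th,t,r=fit2(P,W); print("hub",t,np.degrees(th),r*1e3)
y=(np.degrees(th)+22.5)%45-22.5; print("yaws",y)
s=ctrl.get_state(); print(go(*t,.12,y,s),go(*t,.12,y+45,s)); np.save("hub2.npy",[*t,y])
for n,p in dict(idol=(.375,.21,.085)).items(): print(n,p)
m=cv2.imread("pics/w9.png")
```

```text
hub [0.45756248 0.25799828] 23.44758445801636 [1.87594369 2.32145367 1.24143167 0.3048235  1.44746985 1.67341494
 1.38110783 0.6769082 ]
yaws -21.552415541983635
[[-0.081, -0.1973, 0.2199], [0.01, 0.04, 16.52]] [[-0.081, -0.1973, 0.2199], [-0.01, 0.04, -28.48]]
idol (0.375, 0.21, 0.085)
```

Emit:
{"fn": "step_arm", "kwargs": {
  "commands": [
    {"travel":[-0.017,-0.04,0.02],"turn":[0,0,-8]},
    {"travel":[-0.035,-0.08,0.05],"turn":[0,0,-16]},
    {"travel":[-0.05,-0.12,0.08],"turn":[0,0,-24]},
    {"travel":[-0.065,-0.16,0.1],"turn":[0,0,-28.5]},
    {"travel":[-0.081,-0.197,0.13],"turn":[0,0,-28.5]}
  ]
}}

```text
time: 25.95
position: [0.4595, 0.2555, 0.2113]
tool_rot: [3.077, 0.634, 0.003]
ft_force: [0.9, -0.2, 0.1]
grip_width: 0.881
grip_force: 0.0
```

Emit:
{"fn": "step_arm", "kwargs": {
  "commands": [
    {"travel":[0,0,0.04],"turn":[0,0,0]},
    {"travel":[0,0,0.07],"turn":[0,0,0]},
    {"travel":[0,0,0.07],"turn":[0,0,0]}
  ]
}}

```text
time: 26.25
position: [0.4568, 0.2521, 0.1374]
tool_rot: [3.076, 0.633, -0.014]
ft_force: [-0.7, -0.2, 0.7]
grip_width: 0.991
grip_force: 0.0
```

Run:
```python
from h import *
st,im=snap("wrist","w10.png"); x,y,a=np.load("hub2.npy"); print(st["time"],st["position"],go(x,y,.028,a+45,st),st["joint_positions"],st["grip_width"])
cv2.imwrite("pics/w10c.png",cv2.resize(im[120:320,160:480],(800,500)))
print(proj("wrist",[x,y,.04],st))
```

```text
26.25 [0.4567606  0.25212588 0.13741994] [[0.004, -0.005, 0.1094], [-0.03, 0.51, -0.18]] [ 0.31926098  0.24801173 -0.97177288  1.85741884  0.22023315  1.16011651
 -1.8934766 ] 0.9906264488113032
(np.float64(310.8169492516478), np.float64(200.1529585431957))
```

View pics/w10c.png

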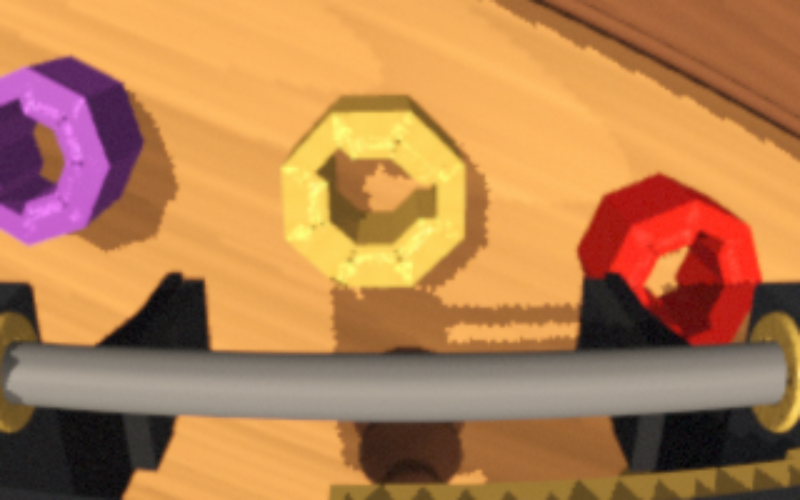

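Emit:
{"fn": "step_arm", "kwargs": {
  "commands": [
    {"travel":[0,0,0.015],"turn":[0,0,0]},
    {"travel":[0,0,0.03],"turn":[0,0,0]},
    {"travel":[0,0,0.03],"turn":[0,0,0]},
    {"travel":[0,0,0.03],"turn":[0,0,0]}
  ]
}}

```text
time: 26.7
position: [0.4592, 0.255, 0.1116]
tool_rot: [-3.077, -0.636, 0.0]
ft_force: [-0.1, -0.4, 0.2]
grip_width: 0.998
grip_force: 0.0
```

Run:
```python
from h import *
st,im=snap("wrist","w11.png"); x,y,a=np.load("hub2.npy"); print(st["time"],st["position"],go(x,y,.03,a+45,st),st["ft_force"])
hs=cv2.cvtColor(im,cv2.COLOR_BGR2HSV); m=cv2.inRange(hs,(22,110,150),(34,255,255)); n,l,s,c=cv2.connectedComponentsWithStats(m)
for i in range(1,n):
    if s[i,4]>600:
        print(s[i],c[i]); b=s[i]; print(onz("wrist",b[0]+b[2]/2,b[1]+b[3]/2,.04,st))
```

```text
26.7 [0.45917549 0.2549785  0.11159645] [[-0.0003, -0.0034, 0.0816], [-0.0, 0.01, -0.09]] [-0.06308045 -0.37351475  0.19420328]
[ 270  176   81   73 2909] [311.80233757 208.46648333]
[0.4586528  0.25999806 0.04      ]
```

Settled. I'll correct by 4 mm in y, go down and grip.

Emit:
{"fn": "step_arm", "kwargs": {
  "commands": [
    {"travel":[0,-0.004,0.03],"turn":[0,0,0]},
    {"travel":[0,-0.004,0.06],"turn":[0,0,0]},
    {"travel":[0,-0.004,0.081],"turn":[0,0,0]},
    {"travel":[0,-0.004,0.081],"turn":[0,0,0]}
  ]
}}

```text
time: 27.15
position: [0.4559, 0.2578, 0.0286]
tool_rot: [3.076, 0.637, -0.007]
ft_force: [-0.2, -0.1, 0.4]
grip_width: 1.0
grip_force: 0.0
```

Emit:
{"fn": "step_arm", "kwargs": {
  "commands": [
    {"travel":[0,0,0],"turn":[0,0,0]},
    {"travel":[0,0,0],"turn":[0,0,0]},
    {"travel":[0,0,0],"turn":[0,0,0]},
    {"travel":[0,0,0],"turn":[0,0,0]},
    {"travel":[0,0,0],"turn":[0,0,0]}
  ],
  "gripper": 0,
  "force": 30
}}

```text
time: 27.65
position: [0.4581, 0.2594, 0.0315]
tool_rot: [-3.076, -0.636, -0.003]
ft_force: [-0.8, 0.6, 4.1]
grip_width: 0.684
grip_force: 29.9
```

Emit:
{"fn": "step_arm", "kwargs": {
  "commands": [
    {"travel":[0,0,0],"turn":[0,0,0]},
    {"travel":[0,0,-0.03],"turn":[0,0,0]},
    {"travel":[0,0,-0.07],"turn":[0,0,0]},
    {"travel":[0,0,-0.1],"turn":[0,0,0]},
    {"travel":[0,0,-0.1],"turn":[0,0,0]}
  ]
}}

```text
time: 28.15
position: [0.4595, 0.2599, 0.1338]
tool_rot: [-3.076, -0.636, -0.01]
ft_force: [0.9, 0.7, -4.4]
grip_width: 0.69
grip_force: 29.9
```

Run:
```python
from h import *
st=ctrl.get_state(); print(st["time"],st["position"],st["joint_positions"],st["grip_width"],st["ft_force"],go(.62,.174,.13,23.5,st))
```

```text
28.15 [0.45953623 0.25990074 0.13378831] [ 0.31007522  0.25813859 -0.97877543  1.85900081  0.23790201  1.14125287
 -1.91538209] 0.690260641985286 [ 0.94595322  0.69255539 -4.35283454] [[0.1132, 0.1425, 0.0046], [0.06, -0.36, -0.14]]
```

Emit:
{"fn": "step_arm", "kwargs": {
  "commands": [
    {"travel":[0.025,0.032,0],"turn":[0,0,0]},
    {"travel":[0.05,0.064,0],"turn":[0,0,0]},
    {"travel":[0.08,0.1,0],"turn":[0,0,0]},
    {"travel":[0.113,0.142,0],"turn":[0,0,0]},
    {"travel":[0.113,0.142,0],"turn":[0,0,0]}
  ]
}}

```text
time: 28.65
position: [0.6226, 0.1648, 0.1265]
tool_rot: [3.076, 0.619, -0.003]
ft_force: [-0.8, -1.4, -4.5]
grip_width: 0.686
grip_force: 29.9
```

Emit:
{"fn": "step_arm", "kwargs": {
  "commands": [
    {"travel":[0,0,0.03],"turn":[0,0,0]},
    {"travel":[0,0,0.06],"turn":[0,0,0]},
    {"travel":[0,0,0.08],"turn":[0,0,0]},
    {"travel":[0,0,0.088],"turn":[0,0,0]},
    {"travel":[0,0,0.088],"turn":[0,0,0]}
  ]
}}

```text
time: 29.15
position: [0.6158, 0.1728, 0.0402]
tool_rot: [3.076, 0.637, -0.007]
ft_force: [-0.7, 0.4, -3.7]
grip_width: 0.692
grip_force: 30.0
```

Emit:
{"fn": "step_arm", "kwargs": {
  "commands": [
    {"travel":[0,0,0.003],"turn":[0,0,0]},
    {"travel":[0,0,0.003],"turn":[0,0,0]},
    {"travel":[0,0,0.003],"turn":[0,0,0]}
  ]
}}

```text
time: 29.45
position: [0.618, 0.1734, 0.0401]
tool_rot: [3.076, 0.636, 0.002]
ft_force: [0.3, -0.3, -4.6]
grip_width: 0.688
grip_force: 30.0
```

Emit:
{"fn": "step_arm", "kwargs": {
  "commands": [
    {"travel":[0,0,0.002],"turn":[0,0,0]},
    {"travel":[0,0,0.003],"turn":[0,0,0]},
    {"travel":[0,0,0.003],"turn":[0,0,0]}
  ]
}}

```text
time: 29.75
position: [0.6181, 0.1734, 0.0376]
tool_rot: [3.076, 0.636, 0.002]
ft_force: [-0.7, 0.0, 1.2]
grip_width: 0.687
grip_force: 30.0
```

Emit:
{"fn": "step_arm", "kwargs": {
  "commands": [
    {"travel":[0,0,0],"turn":[0,0,0]},
    {"travel":[0,0,0],"turn":[0,0,0]},
    {"travel":[0,0,0],"turn":[0,0,0]},
    {"travel":[0,0,0],"turn":[0,0,0]},
    {"travel":[0,0,0],"turn":[0,0,0]}
  ],
  "gripper": 1
}}

```text
time: 30.25
position: [0.6176, 0.1733, 0.0366]
tool_rot: [3.076, 0.636, 0.0]
ft_force: [-0.0, 0.2, -0.8]
grip_width: 0.981
grip_force: 0.0
```

Emit:
{"fn": "step_arm", "kwargs": {
  "commands": [
    {"travel":[0,0,-0.04],"turn":[0,0,0]},
    {"travel":[0,0,-0.09],"turn":[0,0,0]},
    {"travel":[0,0,-0.14],"turn":[0,0,0]},
    {"travel":[0,0,-0.19],"turn":[0,0,0]},
    {"travel":[0,0,-0.24],"turn":[0,0,0]}
  ]
}}

```text
time: 30.75
position: [0.6172, 0.1733, 0.2788]
tool_rot: [3.076, 0.637, 0.001]
ft_force: [2.1, -0.6, 0.2]
grip_width: 1.003
grip_force: 0.0
```

Emit:
{"fn": "step_arm", "kwargs": {
  "commands": [
    {"travel":[-0.04,0.04,0],"turn":[0,0,0]},
    {"travel":[-0.06,0.07,-0.02],"turn":[0,0,0]},
    {"travel":[-0.06,0.1,-0.04],"turn":[0,0,0]},
    {"travel":[-0.06,0.1,-0.04],"turn":[0,0,0]},
    {"travel":[-0.06,0.1,-0.04],"turn":[0,0,0]}
  ]
}}

```text
time: 31.25
position: [0.6025, 0.057, 0.3168]
tool_rot: [-3.077, -0.634, -0.001]
ft_force: [0.4, 0.3, -0.1]
grip_width: 1.0
grip_force: 0.0
```

Run:
```python
from h import *
st,im=snap("wrist","w12.png"); print(st["time"],st["position"],st["tool_rot"])
st2,i2=snap("scene","sc2.png"); st3,i3=snap("side","sd2.png")
o=np.vstack([im[0:300],cv2.resize(i2[150:280,180:460],(640,297))]); cv2.imwrite("pics/f.png",o)
def hubs(im):
    hs=cv2.cvtColor(im,cv2.COLOR_BGR2HSV); m=cv2.inRange(hs,(20,110,120),(34,255,255)); n,l,s,c=cv2.connectedComponentsWithStats(m)
    return [(s[i],c[i]) for i in range(1,n) if s[i,4]>300]
for b,c in hubs(im): print(b,onz("wrist",b[0]+b[2]/2,b[1]+b[3]/2,.046,st))
for a in (-.4,-.2): print(a,np.round(proj("wrist",[*S(-.117,-.088-.085*np.sin(a)),.034+.085*np.cos(a)],st),1))
```

```text
31.25 [0.60250908 0.05700528 0.31682496] [-3.07675628e+00 -6.33516773e-01 -1.07369572e-03]
[ 473   20   57   68 2906] [ 0.88287659 -0.12584172  0.046     ]
[   0   77   28   79 1748] [0.48172275 0.66150264 0.046     ]
[ 223  106   44   44 1211] [0.61709716 0.17025029 0.046     ]
-0.4 [492.9 297.8]
-0.2 [500.5 302.5]
```

View pics/f.png

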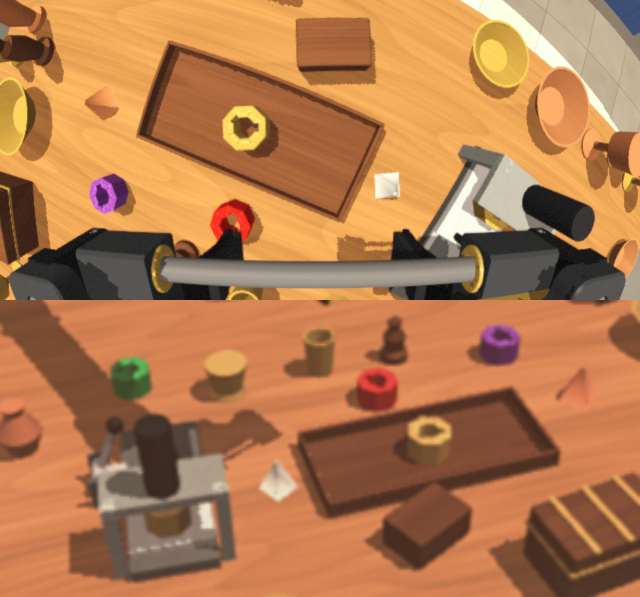

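The final view shows hub_d flat in the tray at (243,128), hub_c under the bridge, the lever leaning inward and all the other wares standing. Handing in.

```bash
python3 -c "
from h import *
print(ctrl.close_job())"
```

```text
the job is handed in; nothing more can be done
None
```

I handed the job in after about 31 s of the 208 s allowed: hub_c is seated on the keyed shaft with the table in and the cam locked, and hub_d (the only other hub I found) is flat in the tray; no verdict came back.

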